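Set out the stages of a carved box

TASK

Set out the carving class display on the white board: stand the sawn block in the middle of the green pad, the finished box in the middle of the blue pad, and the roughed-out box midway between them on the bare board. Fit the lid onto the finished box, knob up and fully seated, and stand the wax jar on the table behind the finished box, across the board's far edge from the robot, squarely opposite the blue pad and about a finger's width from the edge. Let go of everything, all of it upright, and leave the mallet and the gouge alone.

Things in the scene. Friction and masses are not known exactly. Their poses are not given: they have to be found in the camera images.
- board: White painted display board lying fixed on the table, 360 mm long (its y axis), 90 mm wide (its x axis, which points away from the robot, within 0.3 rad of world x), 12 mm thick. Origin: centre of its underside, so its middle, where nothing is marked, is straight above. One felt pad is near each end.
- green_pad: Round green felt pad, 76 mm across, 3 mm thick, fixed on the board 130 mm from the board's middle (towards either end: it may be the left or the right one). Origin: centre of its underside, its top is 15 mm above the table. Axes as the board's.
- blue_pad: Round blue felt pad, 76 mm across, 3 mm thick, fixed on the board 130 mm from the board's middle at the other end. Origin: centre of its underside, its top is 15 mm above the table. Axes as the board's.
- sawn_block: Sawn birch block, pale, with dark bark on one side and pencilled rings on its top: 54 x 54 mm (x, y; sides square to its axes, bark on -x), 68 mm tall, standing loose. Origin: centre of its underside, z up.
- rough_box: Roughed-out box: pale solid birch, eight-sided, 64 mm tall, upright, loose; 61 mm over the corners and 56 mm over the flats at 20 to 50 mm height, narrower at top and bottom; brown disc 34 mm across on top. Corners point along its x and y axes and midway between; flats face 22.5 degrees from those. Origin: centre of its underside, z up.
- finished_box: Finished box: dark red-brown oiled wood, round, open at the top and hollow, 58 mm outside diameter, 60 mm tall, wall 6 mm (mouth 46 mm), loose, upright. Origin: centre of its underside, z up.
- lid: Lid of the finished box, loose, right way up: dark red-brown disc 58 mm across, 6 mm thick; on it a brass knob 19 mm in diameter, 24 mm tall; below it a round spigot 39 mm across, 8 mm deep, that enters the box's mouth. Origin: centre of the spigot's underside, z up: rim from 8 to 14 mm, knob from 14 to 38 mm. Fitted, its origin is 52 mm above the box's.
- wax_jar: Closed round amber glass jar of wax with a white cap, 52 mm diameter, 68 mm tall (the cap, 49 mm across, is the top 16 mm), loose, upright. Origin: centre of its underside, z up.
- mallet: Bystander: pale wooden carving mallet standing on its head, 84 mm across, 250 mm tall, handle up. Origin: centre of its underside.
- gouge: Bystander: carving gouge lying flat about along y beyond the board, 235 mm long, brown wooden handle 27 mm thick to its -y, steel blade to its +y. Origin: where handle and blade meet, at table height.
Not all that is in view belongs to the job. What is shaped like the lid but purple or turquoise is not meant. Leave any purple look-alike of the sawn_block alone.

How it is judged:
By the outcome, as a careful person would: the job done as asked, in the order asked, and still so for the second after the job is handed in, with the robot touching nothing.
It also fails if it takes over 115 s, if anything falls off the work surface, if the arm or the gripper's body presses on something with over 40 N, if the wrist force passes 120 N, or if a joint passes its speed limit or range.

ROBOT

A 6-joint arm with a two-finger parallel gripper is mounted at the origin on the work surface. World frame = base frame: x ahead of the robot, y to its left, z up, the work surface at z = 0. Lengths are in mm, angles in rad, forces in N, time in s.
With the tool pointing down it reaches from about 400 to 925 mm from the base axis. Payload 12.5 kg.
Tool frame: the origin (TCP) lies between the finger pads; the fingertips stand 19 mm ahead of it and the grasp point (between the pads) is the TCP (env.nose_length is the distance from the TCP to the fingertips, in mm); z points along the fingers, y is the line along which they close (so a half turn about z gives the same grasp; the last joint's range is limited). The gripper opens to 95 mm and grips with 3 to 60 N. Pads are 20 mm wide; open, the fingers measure 119 mm over their backs; the gripper's body (75 mm by 180 mm) begins 59 mm behind the grasp point.
Start: joints at [1.212, 0.491, 1.559, -0, 1.092, -0.106], TCP at [156.304, 605.156, 233.661] pointing down, gripper open.
Joint ranges: [-3.1, 3.1], [-0.84, 2.19], [0.05, 2.79], [-1.13, 4.28], [0.06, 2.93], [-2.69, 2.69]. Speed limits (rad/s): [2.22, 2.22, 2.79, 3.14, 3.14, 3.14].

INTERFACE

Orientations are given as [roll, pitch, yaw] about the fixed x, y, z axes, in that order (R = Rz(yaw) Ry(pitch) Rx(roll)).
In Python, from cell import env gives the robot as it stands. The module is installed in compiled form; this text tells all that it offers.
- The arm moves only by the tool drive_tool, never from a script. Its argument "rows" is a list that holds one entry, the list of rows, each a list of 7 numbers: the shift along the tool's x, y, z scaled (see below), then the turn, a rotation vector about the tool's x, y, z scaled (see below), then the opening, from 0 (shut) to 1 (fully open). In form: [[[tx, ty, tz, ax, ay, az, jaw], ...]]. A call has 1 to 5 rows; each row shifts and turns the commanded pose from where the row before left it, along the tool's axes as they then stand; what a row does not reach is not made up. The controller multiplies each number of a shift by 250 mm and each number of a turn by 180 degrees. A row lasts 1/8 s, in which the tool goes at most 62.5 mm and 10.7 degrees, less where a joint would pass 70% of its speed; a pose out of reach is approached as far as the arm can. A call with a number of a shift or a turn outside -1 to 1 is refused whole. A call with a gripper value outside its range is refused whole. The fingers move at their own pace and stop on an object; the grip force is fixed at half the most. Time passes only in rows, so rows that do not move let the fingers close. It gives the time, the measured TCP pose, the force, the opening and the grip force at its end, in the units of the state.
- env.state(): the state, without advancing time (a new reading comes with each control period).
- env.read_camera(name): name is "scene" or "top" or "wrist"; returns a dict with "color" (400x640x3 uint8, blue, green, red), "camera_matrix" (3x3 intrinsics, pixels), "pose" (4x4, takes a point from camera to world coordinates). Camera axes: x right, y up, looking along -z (the intrinsics and any distortion apply to the point x, -y, -z); pixel columns grow to the right and rows downward; lengths in mm; the calibration is good to about 2 mm. A picture is of the moment at which its call begins. There is no depth.
- env.job_done(): hands the job in; it is judged then, once.
Trained networks look in a picture, given as the dict that the camera call returned (one of the last four; its "shot" number tells which), for a name from the list of things; names that differ only in an ending like _2 or _b are one class to them, and where a whole thing is asked for, a point or a joint stands for the part that bears it (a point fixed in the world has none). Each returns a list of dicts, best first, with "score" (0 to 1); they miss things now and then, are a little off and sometimes report something else, mostly with a low value. They report only what shows in the picture. A call takes as long as a camera call. They do not tell look-alikes from the thing itself.
- env.search_frame(name, picture): "at" ([x, y, z] in mm, in the coordinates of the camera as it stood for that picture, good to about 4 mm: the middle of the surface that is visible of it).
- env.place_of(name, picture): "at" ([x, y, z] in mm, in the coordinates of the camera as it stood for that picture, good to about 4 mm: a listed point, or the origin of a listed thing).
The state is a dict: "t": time; "joints": joint angles; "qvel": joint speeds; "tau": joint torques, N m; "eef_pos": TCP position; "tcp_rot": TCP orientation; "ft_force": force on the tool from outside, world axes, zero at the start; "moment": the same for the moment, N m; "opening": opening from 0.0 (shut) to 1.0 (fully open); "grip_force": force on a finger pad.
Only numpy, scipy, OpenCV 4.12 (cv2) and the standard library are available. Lean on these libraries where they do the work, as an engineer would, in place of code of your own. Each camera call takes 0.05 s, during which the arm holds its last target. There are 200 camera calls.

## Working session

There is one attempt and no reset: what is moved stays moved. The work goes in short steps, Python scripts to look and compute and a tool call to move; the robot and the scene stay as the last step left them, time stands still between calls to the robot, and variables do not carry over. Pictures are saved under pics/ and viewed, at most 18 in all, crops included, and the job is handed in when it is done.

Besides the shell and the picture viewer there is one more tool, called after "Call:" as name(argument=value, ...) on one line, values as JSON. drive_tool: Moves the arm, as the interface text tells. Its arguments: {"type":"object","properties":{"rows":{"type":"array","items":{"type":"array","items":{"type":"array","items":{"type":"number","minimum":-1,"maximum":1}}}}},"required":["rows"]}

```bash
mkdir -p pics
cat > h.py <<'E'
import numpy as np, cv2
from cell import env
def w(p,at):
    return (p["pose"]@np.append(at,1))[:3]
def proj(p,X):
    c=np.linalg.inv(p["pose"])@np.append(X,1); q=p["camera_matrix"]@np.array([c[0],-c[1],-c[2]]); return q[:2]/q[2]
def ray(p,u,v,z):
    d=np.linalg.inv(p["camera_matrix"])@np.array([u,v,1.]); d=p["pose"][:3,:3]@np.array([d[0],-d[1],-d[2]]); o=p["pose"][:3,3]
    return o+d*(z-o[2])/d[2]
E
python3 - <<'E'
from h import *
print(env.state(), env.nose_length)
N="board green_pad blue_pad sawn_block rough_box finished_box lid wax_jar mallet gouge".split()
for c in ["top","scene"]:
    p=env.read_camera(c); cv2.imwrite(f"pics/{c}1.png",p["color"]); print(c,p["pose"][:3,3].round(),p["camera_matrix"].round(1).tolist())
    for n in N:
        for r in env.place_of(n,p): 
            if r["score"]>.2:
                X=w(p,r["at"]); print(n,round(r["score"],2),X.round(1),proj(p,X).round())
E
```

```text
{'t': 0.0, 'joints': array([ 1.21240743e+00,  4.91570076e-01,  1.55946777e+00, -3.23914073e-05,
        1.09166410e+00, -1.05635047e-01]), 'qvel': array([ 1.31504026e-03, -1.53472705e-03,  2.38018626e-03,  1.07107354e-03,
        1.59651166e-03,  3.22836656e-05]), 'tau': array([-2.88944873e-03, -6.12633991e+01, -2.58162779e+01,  6.91353693e-02,
        4.83275810e-02, -8.47180672e-05]), 'eef_pos': array([156.22213362, 604.93045643, 233.04888663]), 'tcp_rot': array([-3.14048652e+00, -8.83943255e-05,  2.88885371e+00]), 'ft_force': array([ 0.80798167, -0.10156835, -0.26951714]), 'moment': array([ 0.05001283, -0.04838609, -0.00313014]), 'grip_force': 0.0, 'opening': 1.000618002633222} 19.0
top [ 384.  -39. 1340.] [[435.9, 0.0, 318.4], [0.0, 435.9, 200.2], [0.0, 0.0, 1.0]]
board 0.8 [496.2  13.8  -4.2] [307. 224.]
green_pad 0.73 [516.4 139.2   9.9] [266. 217.]
green_pad 0.34 [770.   -2.1   2. ] [312. 138.]
blue_pad 0.95 [ 485.3 -118.6    7.3] [350. 227.]
sawn_block 0.81 [ 587.  -329.3   -2.3] [418. 195.]
sawn_block 0.78 [ 717.2 -346.7   -1.8] [422. 154.]
rough_box 0.83 [677.   12.7   1.9]
[... 336 characters left out ...]
]
scene [1226.  221.  770.] [[377.3, 0.0, 316.5], [0.0, 377.3, 193.9], [0.0, 0.0, 1.0]]
board 0.79 [501.2  16.7   1.2] [332. 190.]
green_pad 0.82 [516.1 147.3  11.4] [376. 202.]
blue_pad 0.54 [ 481.1 -117.4   14.2] [291. 172.]
sawn_block 0.9 [ 591.8 -329.5   -0.9] [209. 185.]
sawn_block 0.57 [ 719.6 -346.4   -1.8] [179. 216.]
rough_box 0.96 [676.1   7.4  -1.4] [309. 237.]
finished_box 0.62 [ 459.5 -330.7    0.8] [230. 157.]
lid 0.74 [455.  443.4   2.1] [490. 214.]
lid 0.61 [ 4.569e+02  3.367e+02 -1.000e-01] [449. 206.]
lid 0.53 [347.7 327.3  -2. ] [449. 180.]
wax_jar 0.83 [562.2 329.8   0.7] [442. 234.]
mallet 0.68 [ 579.5 -479.7   -0. ] [167. 171.]
gouge 0.71 [766.1  -1.5  -4.4] [293. 265.]
```

View pics/top1.png

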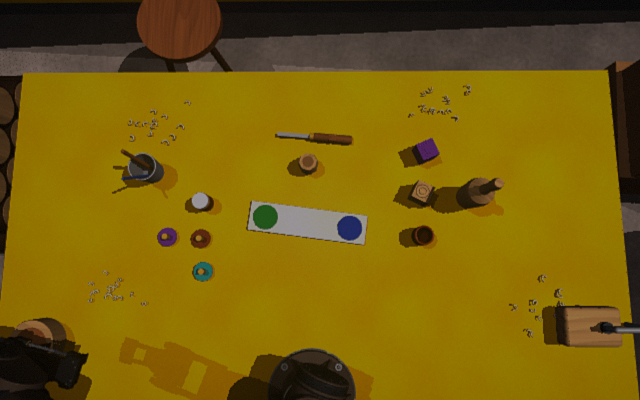

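View pics/scene1.png

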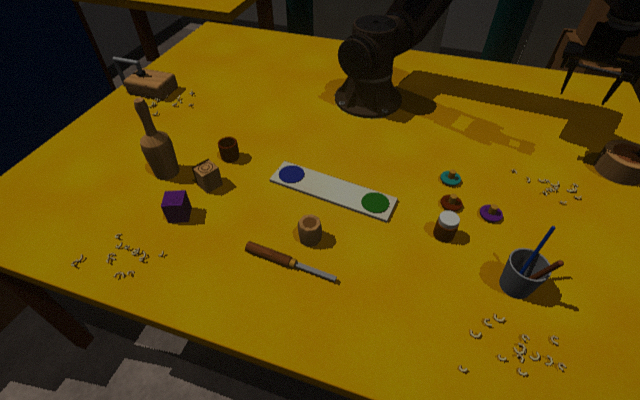

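Lid candidates in the top view are dark red with brass knob at (202,238), purple at (167,237) and turquoise at (203,271); I choose (202,238). Block candidates are the pale one with rings at (422,192) and the purple one at (427,150); I choose (422,192). Mallet is at (475,195) and the gouge at (313,138). The green pad is on the left (+y) and the blue on the right. Next is a close check, plus pad measurement by colour.

Run:
```python
from h import *
p=env.read_camera("top"); im=p["color"]
a=im[215:285,150:220]; b=im[135:205,400:470]
cv2.imwrite("pics/crop1.png",np.clip(1.6*cv2.resize(np.hstack([a,b]),None,fx=5,fy=5,interpolation=cv2.INTER_CUBIC).astype(float),0,255).astype(np.uint8))
h=cv2.cvtColor(im,cv2.COLOR_BGR2HSV)
P={}
for n,lo,hi in [("green",50,85),("blue",105,125)]:
    m=np.zeros(im.shape[:2],np.uint8); s=np.s_[195:250,240:375]
    m[s]=cv2.inRange(h,(lo,120,40),(hi,255,255))[s]
    k,l,st,c=cv2.connectedComponentsWithStats(m); i=1+st[1:,4].argmax(); P[n]=ray(p,*c[i],15); print(n,st[i],P[n].round(1))
m=np.zeros(im.shape[:2],np.uint8); m[195:250,240:375]=(cv2.inRange(h,(0,0,70),(179,90,255))[195:250,240:375])
c=max(cv2.findContours(m,0,2)[0],key=cv2.contourArea); r=cv2.minAreaRect(c); print("board",r,ray(p,*r[0],12).round(1))
d=P["green"]-P["blue"]; print(np.linalg.norm(d),((P["green"]+P["blue"])/2).round(1),np.arctan2(-d[0],d[1]))
p=env.read_camera("wrist"); cv2.imwrite("pics/wrist1.png",p["color"]); print(p["pose"].round(2),p["camera_matrix"].round(1).tolist())
```

```text
green [253 205  24  24 441] [517.9 142.6  15. ]
blue [338 216  24  24 444] [ 484.2 -115.2   15. ]
board ((307.0306396484375, 222.26486206054688), (117.5693130493164, 29.144426345825195), 7.431407928466797) [500.6  13.3  12. ]
259.92881578185103 [501.   13.7  15. ] -0.1301058806439355
[[ 2.5000e-01 -9.3000e-01 -2.6000e-01  8.3090e+01]
 [ 9.7000e-01  2.4000e-01  7.0000e-02  6.2452e+02]
 [-0.0000e+00 -2.7000e-01  9.6000e-01  3.8628e+02]
 [ 0.0000e+00  0.0000e+00  0.0000e+00  1.0000e+00]] [[288.4, 0.0, 319.9], [0.0, 288.4, 201.3], [0.0, 0.0, 1.0]]
```

View pics/crop1.png

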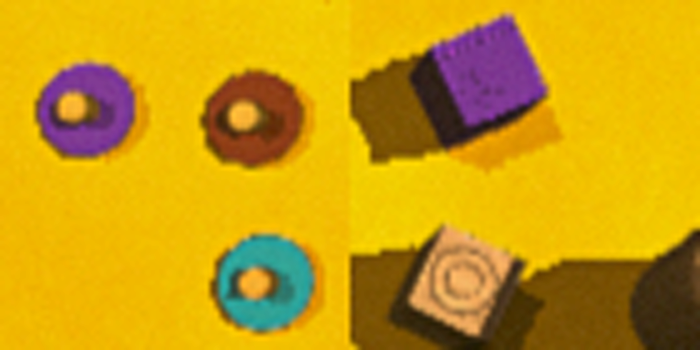

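View pics/wrist1.png

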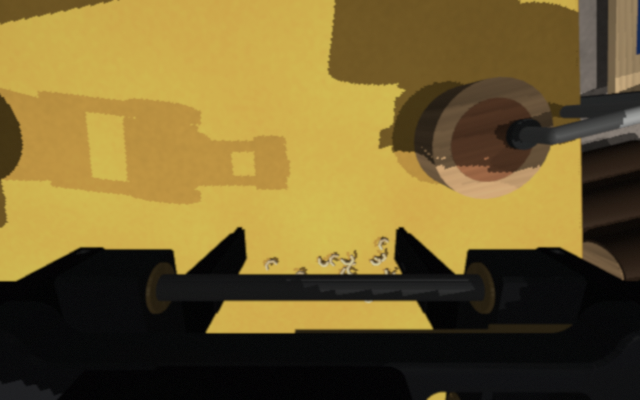

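Crop confirms: dark red lid, left picture (250,115); pale ringed block, right picture (462,280). The wrist view (looking outward, fingers at (225,270)/(415,270)) shows only the bin at (490,135). The board centre is (501,13.7) with yaw -0.130.

```bash
cat >> h.py <<'E'
def plan(wps,jaw,s=None):
    """wps: list of (x,y,z,yaw,nrows); prints rows from the present pose"""
    s=env.state(); p=np.array(s["eef_pos"]); y=s["tcp_rot"][2]
    print("at",p.round(1),"yaw",round(y,3),"rpy",np.round(s["tcp_rot"],3),"t",round(s["t"],2),"open",round(s["opening"],3),"F",np.round(s["ft_force"],1)); k=0; out=[]
    for X in wps:
        t,ty,n=np.array(X[:3]),X[3],X[4]; dy=(ty-y+np.pi)%(2*np.pi)-np.pi
        for i in range(n):
            d=(t-p)/(n-i); a=y
            out.append([round(d@[np.cos(a),np.sin(a),0]/250,3),round(d@[np.sin(a),-np.cos(a),0]/250,3),round(-d[2]/250,3),0,0,round(-dy/n/np.pi,4),jaw])
            p=p+d; y=y+dy/n
    for i in range(0,len(out),5): print(str([out[i:i+5]]).replace(" ",""))
def B(x,y):
    c,s=np.cos(-.13),np.sin(-.13); return 501+c*x-s*y, 13.7+s*x+c*y
E
python3 -c "
from h import *
plan([(480,250,230,2.1,10),(555,-310,220,1.15,14)],1)"
```

```text
at [156.3 605.1 233.7] yaw 2.889 rpy [3.142 0.    2.889] t 1.2 open 1.0 F [ 0.8  0.3 -1.1]
[[[np.float64(-0.161),np.float64(-0.105),np.float64(0.001),0,0,np.float64(0.0251),1],[np.float64(-0.169),np.float64(-0.092),np.float64(0.001),0,0,np.float64(0.0251),1],[np.float64(-0.175),np.float64(-0.079),np.float64(0.001),0,0,np.float64(0.0251),1],[np.float64(-0.181),np.float64(-0.065),np.float64(0.001),0,0,np.float64(0.0251),1],[np.float64(-0.186),np.float64(-0.05),np.float64(0.001),0,0,np.float64(0.0251),1]]]
[[[np.float64(-0.189),np.float64(-0.035),np.float64(0.001),0,0,np.float64(0.0251),1],[np.float64(-0.191),np.float64(-0.02),np.float64(0.001),0,0,np.float64(0.0251),1],[np.float64(-0.192),np.float64(-0.005),np.float64(0.001),0,0,np.float64(0.0251),1],[np.float64(-0.192),np.float64(0.01),np.float64(0.001),0,0,np.float64(0.0251),1],[np.float64(-0.191),np.float64(0.025),np.float64(0.001),0,0,np.float64(0.0251),1]]]
[[[np.float64(-0.149),np.float64(-0.062),np.float64(0.003),0,0,np.float64(0.0216),1],[np.float64(-0.153),np.float64(-0.052),np.float64(0.003),0,0,np.float64(0.0216),1],[np.floa
[... 286 characters left out ...]
loat64(0.003),0,0,np.float64(0.0216),1],[np.float64(-0.161),np.float64(0.002),np.float64(0.003),0,0,np.float64(0.0216),1],[np.float64(-0.161),np.float64(0.013),np.float64(0.003),0,0,np.float64(0.0216),1],[np.float64(-0.16),np.float64(0.024),np.float64(0.003),0,0,np.float64(0.0216),1],[np.float64(-0.158),np.float64(0.034),np.float64(0.003),0,0,np.float64(0.0216),1]]]
[[[np.float64(-0.155),np.float64(0.045),np.float64(0.003),0,0,np.float64(0.0216),1],[np.float64(-0.152),np.float64(0.055),np.float64(0.003),0,0,np.float64(0.0216),1],[np.float64(-0.148),np.float64(0.066),np.float64(0.003),0,0,np.float64(0.0216),1],[np.float64(-0.143),np.float64(0.075),np.float64(0.003),0,0,np.float64(0.0216),1]]]
```

Call:
drive_tool(rows=[[[-0.161,-0.105,0,0,0,0.025,1],[-0.169,-0.092,0,0,0,0.025,1],[-0.175,-0.079,0,0,0,0.025,1],[-0.181,-0.065,0,0,0,0.025,1],[-0.186,-0.05,0,0,0,0.025,1]]])

```text
t: 1.82
eef_pos: [319.2, 426.4, 233.8]
tcp_rot: [3.141, 0.0, 2.494]
ft_force: [-0.5, -0.6, -0.3]
opening: 1.0
grip_force: 0.0
```

Call:
drive_tool(rows=[[[-0.189,-0.035,0,0,0,0.025,1],[-0.191,-0.02,0,0,0,0.025,1],[-0.192,-0.005,0,0,0,0.025,1],[-0.192,0.01,0,0,0,0.025,1],[-0.191,0.025,0,0,0,0.025,1]]])

```text
t: 2.45
eef_pos: [481.7, 249.1, 233.8]
tcp_rot: [3.141, -0.0, 2.101]
ft_force: [0.9, 0.6, -0.7]
opening: 0.994
grip_force: 0.0
```

Call:
drive_tool(rows=[[[-0.149,-0.062,0,0,0,0.0215,1],[-0.153,-0.052,0,0,0,0.0215,1],[-0.156,-0.042,0,0,0,0.0215,1],[-0.158,-0.031,0,0,0,0.0215,1],[-0.16,-0.02,0,0,0,0.0215,1]]])

```text
t: 3.08
eef_pos: [508.3, 49.3, 233.8]
tcp_rot: [3.141, 0.0, 1.763]
ft_force: [0.7, 0.6, 0.0]
opening: 1.001
grip_force: 0.0
```

Call:
drive_tool(rows=[[[-0.161,-0.009,0.003,0,0,0.0215,1],[-0.161,0.002,0.003,0,0,0.0215,1],[-0.161,0.013,0.003,0,0,0.0215,1],[-0.16,0.024,0.003,0,0,0.0215,1],[-0.158,0.034,0.003,0,0,0.0215,1]]])

```text
t: 3.7
eef_pos: [536.3, -150.7, 230.0]
tcp_rot: [3.141, -0.0, 1.426]
ft_force: [0.2, 1.6, -0.7]
opening: 0.998
grip_force: 0.0
```

Call:
drive_tool(rows=[[[-0.155,0.045,0.003,0,0,0.0215,1],[-0.152,0.055,0.003,0,0,0.0215,1],[-0.148,0.066,0.003,0,0,0.0215,1],[-0.143,0.075,0.003,0,0,0.0215,1]]])

```text
t: 4.2
eef_pos: [558.7, -310.7, 226.9]
tcp_rot: [3.141, -0.0, 1.155]
ft_force: [0.0, -0.0, -0.7]
opening: 0.999
grip_force: 0.0
```

```bash
sed -i 's/print(str(\[out\[i:i+5\]\])/print(str([[[float(v) for v in r] for r in out[i:i+5]]])/' h.py
python3 - <<'E'
from h import *
plan([],1)
p=env.read_camera("wrist"); cv2.imwrite("pics/wrist2.png",p["color"])
for n in ["sawn_block","finished_box"]:
    for f in (env.place_of,env.search_frame):
        for r in f(n,p):
            if r["score"]>.2: X=w(p,r["at"]); print(n,round(r["score"],2),X.round(1),proj(p,X).round())
E
```

```text
at [ 558.7 -310.7  226.9] yaw 1.155 rpy [ 3.141 -0.     1.155] t 4.2 open 0.999 F [ 0.  -0.  -0.7]
sawn_block 0.64 [ 7.116e+02 -3.486e+02  4.000e-01] [439. 160.]
sawn_block 0.66 [ 705.1 -339.4   68.2] [455. 162.]
sawn_block 0.63 [ 585.3 -324.7   70.8] [348. 194.]
finished_box 0.68 [ 460.8 -325.9    5. ] [260. 219.]
finished_box 0.59 [ 466.1 -327.9   39.7] [259. 228.]
```

View pics/wrist2.png

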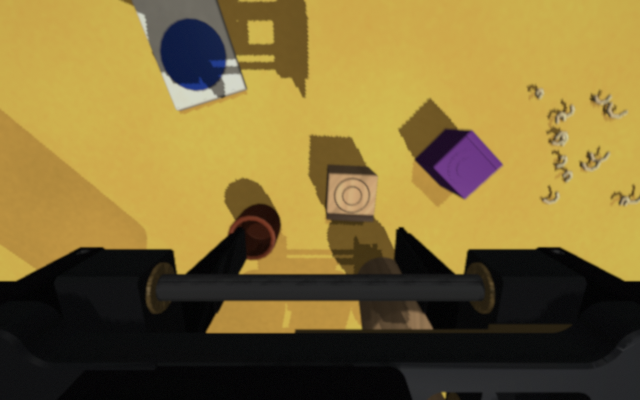

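The wrist view shows the pale block's top at (352,193), almost aligned with the tool, the finished box at (255,230), the purple block at (460,165), and the mallet near (385,290). Fit the block's top face.

Run:
```python
from h import *
p=env.read_camera("wrist"); im=p["color"]; h=cv2.cvtColor(im,cv2.COLOR_BGR2HSV)
print(h[193,335],h[170,352],h[205,370],h[180,300],h[235,256],h[217,352])
m=np.zeros(h.shape[:2],np.uint8); s=np.s_[155:230,315:390]
m[s]=cv2.inRange(h,(0,30,130),(25,150,255))[s]
m=cv2.morphologyEx(m,cv2.MORPH_CLOSE,np.ones((7,7)))
c=max(cv2.findContours(m,0,1)[0],key=cv2.contourArea); c=cv2.convexHull(c); x=cv2.boundingRect(c); print(x)
q=np.array([ray(p,u+.0,v,68)[:2] for u,v in c[:,0].astype(float)]).astype(np.float32)
r=cv2.minAreaRect(q); print(r)
```

```text
[ 16 107 134] [ 16 109  61] [ 16 108 200] [ 23 159 209] [  7 181  52] [14 91 73]
(327, 174, 53, 42)
((589.7933349609375, -325.843505859375), (46.45580291748047, 54.94365692138672), 63.53001022338867)
```

Run:
```python
from h import *
p=env.read_camera("wrist"); im=cv2.medianBlur(p["color"],3); h=cv2.cvtColor(im,cv2.COLOR_BGR2HSV)
for v in range(158,228,3): print(v,h[v,342],h[v,362])
m=np.zeros(h.shape[:2],np.uint8); s=np.s_[155:230,315:390]
m[s]=cv2.inRange(h,(8,60,105),(19,140,255))[s]
m=cv2.morphologyEx(m,cv2.MORPH_CLOSE,np.ones((9,9)))
c=max(cv2.findContours(m,0,1)[0],key=cv2.contourArea); c=cv2.convexHull(c); print(cv2.boundingRect(c))
q=np.array([ray(p,u+.0,v,68)[:2] for u,v in c[:,0].astype(float)]).astype(np.float32)
r=cv2.minAreaRect(q); print(r)
```

```text
158 [ 20 171 112] [ 22 164 138]
161 [ 20 169 110] [ 20 166 115]
164 [ 20 168 109] [ 20 168 112]
167 [ 16 113  61] [ 18 135  72]
170 [ 16 111  60] [ 16 111  55]
173 [ 17 110  67] [ 17 112  57]
176 [ 16 108 185] [ 16 110 153]
179 [ 16 107 197] [ 16 108 172]
182 [ 16 108 154] [ 16 107 143]
185 [ 18 101 200] [ 16 108 196]
188 [ 18 102 209] [ 16 108 198]
191 [ 18 104 206] [ 16 109 192]
194 [ 17 102 182] [ 16 106 166]
197 [ 17 102 170] [ 16 108 165]
200 [ 17 105 189] [ 16 108 182]
203 [ 16 105 208] [ 16 109 199]
206 [ 16 106 206] [ 16 108 196]
209 [ 16 108 165] [ 16 104 159]
212 [ 16 108 174] [ 16 108 198]
215 [ 15 105  85] [ 16 108 139]
218 [15 92 72] [14 90 74]
221 [ 18 131  66] [15 94 76]
224 [ 20 173  78] [ 20 172  74]
227 [ 20 172 110] [ 20 171 106]
(326, 174, 52, 44)
((588.7843627929688, -325.97894287109375), (47.12598419189453, 54.536380767822266), 62.03309631347656)
```

```bash
python3 -c "
from h import *
plan([(588,-329,130,1.095,3),(588,-329,40,1.095,4)],1)"
```

```text
at [ 558.6 -308.3  227. ] yaw 1.159 rpy [-3.141 -0.     1.159] t 4.55 open 1.0 F [ 0.1 -0.3  0.4]
[[[-0.01,0.047,0.129,0.0,0.0,0.0068,1.0],[-0.009,0.047,0.129,0.0,0.0,0.0068,1.0],[-0.008,0.047,0.129,0.0,0.0,0.0068,1.0],[0.0,0.0,0.09,0.0,0.0,0.0,1.0],[0.0,0.0,0.09,0.0,0.0,0.0,1.0]]]
[[[0.0,0.0,0.09,0.0,0.0,0.0,1.0],[0.0,0.0,0.09,0.0,0.0,0.0,1.0]]]
```

Call:
drive_tool(rows=[[[-0.01,0.047,0.129,0,0,0.007,1],[-0.009,0.047,0.129,0,0,0.007,1],[-0.008,0.047,0.129,0,0,0.007,1],[0,0,0,0,0,0,1]]])

```text
t: 5.05
eef_pos: [587.3, -329.1, 128.1]
tcp_rot: [-3.138, -0.001, 1.093]
ft_force: [-0.6, 0.6, 0.2]
opening: 1.0
grip_force: 0.0
```

```bash
python3 -c "
from h import *
plan([(588,-329,40,1.095,3)],1)"
```

```text
at [ 587.3 -329.1  128.1] yaw 1.093 rpy [-3.138e+00 -1.000e-03  1.093e+00] t 5.05 open 1.0 F [-0.6  0.6  0.2]
[[[0.001,0.001,0.117,0.0,0.0,-0.0002,1.0],[0.001,0.001,0.117,0.0,0.0,-0.0002,1.0],[0.001,0.001,0.117,0.0,0.0,-0.0002,1.0]]]
```

Call:
drive_tool(rows=[[[0.001,0,0.117,0,0,0,1],[0.001,0,0.117,0,0,0,1],[0,0,0.117,0,0,0,1],[0,0,0,0,0,0,1],[0,0,0,0,0,0,0]]])

```text
t: 5.68
eef_pos: [588.7, -330.0, 44.5]
tcp_rot: [3.139, 0.0, 1.092]
ft_force: [0.4, -0.1, 0.4]
opening: 0.942
grip_force: 0.0
```

Call:
drive_tool(rows=[[[0,0,0,0,0,0,0],[0,0,0,0,0,0,0],[0,0,0,0,0,0,0],[0,0,0,0,0,0,0]]])

```text
t: 6.18
eef_pos: [588.0, -329.9, 42.5]
tcp_rot: [3.142, -0.0, 1.092]
ft_force: [-1.2, -0.5, 1.3]
opening: 0.569
grip_force: 29.9
```

```bash
python3 -c "
from h import *
x,y=B(0,130);print(x,y)
plan([(588,-329,160,1.1,3),(540,-150,160,1.25,4),(x,y,160,1.441,6)],0)"
```

```text
517.8524385405603 142.60304618292244
at [ 588.  -329.9   42.5] yaw 1.092 rpy [ 3.142 -0.     1.092] t 6.17 open 0.569 F [-1.2 -0.5  1.3]
[[[0.001,-0.001,-0.157,0.0,0.0,-0.0009,0.0],[0.001,-0.001,-0.157,0.0,0.0,-0.0009,0.0],[0.001,-0.0,-0.157,0.0,0.0,-0.0009,0.0],[0.138,-0.124,-0.0,0.0,0.0,-0.0119,0.0],[0.142,-0.119,-0.0,0.0,0.0,-0.0119,0.0]]]
[[[0.147,-0.113,-0.0,0.0,0.0,-0.0119,0.0],[0.151,-0.108,-0.0,0.0,0.0,-0.0119,0.0],[0.18,-0.076,-0.0,0.0,0.0,-0.0101,0.0],[0.183,-0.07,-0.0,0.0,0.0,-0.0101,0.0],[0.185,-0.064,-0.0,0.0,0.0,-0.0101,0.0]]]
[[[0.187,-0.058,-0.0,0.0,0.0,-0.0101,0.0],[0.189,-0.052,-0.0,0.0,0.0,-0.0101,0.0],[0.19,-0.046,-0.0,0.0,0.0,-0.0101,0.0]]]
```

Call:
drive_tool(rows=[[[0,0,-0.08,0,0,0,0],[0,0,-0.18,0,0,0,0],[0,0,-0.21,0,0,0,0],[0.138,-0.124,0,0,0,-0.012,0],[0.142,-0.119,0,0,0,-0.012,0]]])

```text
t: 6.8
eef_pos: [564.2, -239.4, 161.6]
tcp_rot: [3.14, 0.0, 1.168]
ft_force: [-0.3, -0.1, -1.8]
opening: 0.564
grip_force: 29.9
```

Call:
drive_tool(rows=[[[0.147,-0.113,0,0,0,-0.012,0],[0.151,-0.108,0,0,0,-0.012,0],[0.18,-0.076,0,0,0,-0.01,0],[0.183,-0.07,0,0,0,-0.01,0],[0.185,-0.064,0,0,0,-0.01,0]]])

```text
t: 7.42
eef_pos: [531.1, -2.5, 161.1]
tcp_rot: [3.14, -0.0, 1.338]
ft_force: [0.8, -0.4, -2.5]
opening: 0.569
grip_force: 29.9
```

Call:
drive_tool(rows=[[[0.187,-0.058,0,0,0,-0.01,0],[0.189,-0.052,0,0,0,-0.01,0],[0.19,-0.046,0,0,0,-0.01,0],[0,0,0,0,0,0,0],[0,0,0,0,0,0,0]]])

```text
t: 8.05
eef_pos: [521.5, 142.4, 160.6]
tcp_rot: [3.141, -0.0, 1.431]
ft_force: [0.2, -0.5, -2.7]
opening: 0.567
grip_force: 29.9
```

Run:
```python
from h import *
x,y=B(0,130)
plan([(x,y,66,1.441,3),(x,y,58,1.441,2)],0)
p=env.read_camera("wrist"); cv2.imwrite("pics/wrist3.png",p["color"])
for q in ([x,y,15],(*B(0,130-38),15)): print(proj(p,np.array(q)))
```

```text
at [521.5 142.4 160.6] yaw 1.431 rpy [ 3.141 -0.     1.431] t 8.05 open 0.567 F [ 0.2 -0.5 -2.7]
[[[-0.0,-0.005,0.126,0.0,0.0,-0.001,0.0],[-0.0,-0.005,0.126,0.0,0.0,-0.001,0.0],[-0.0,-0.005,0.126,0.0,0.0,-0.001,0.0],[0.0,0.0,0.016,0.0,0.0,-0.0,0.0],[0.0,0.0,0.016,0.0,0.0,-0.0,0.0]]]
[316.97357774 195.17497397]
[317.39223835 228.58860176]
```

View pics/wrist3.png

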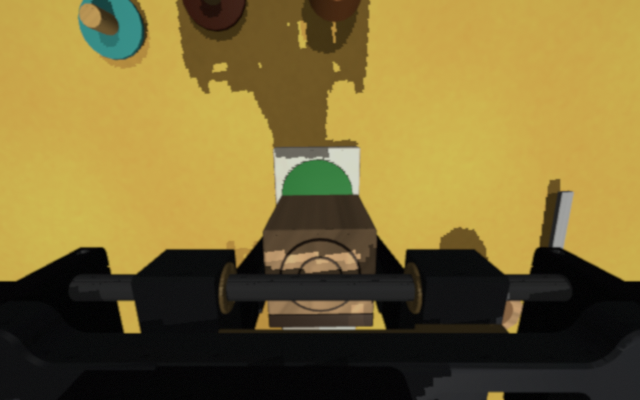

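The held block is over the green pad, whose visible arc is at (317,159), centred on the expected column 317. Lower it.

Call:
drive_tool(rows=[[[0,-0.005,0.126,0,0,-0.001,0],[0,-0.005,0.126,0,0,-0.001,0],[0,-0.005,0.126,0,0,-0.001,0],[0,0,0.016,0,0,0,0],[0,0,0.01,0,0,0,0]]])

```text
t: 8.72
eef_pos: [518.4, 142.5, 59.6]
tcp_rot: [3.141, -0.0, 1.439]
ft_force: [-0.2, -0.6, -2.0]
opening: 0.566
grip_force: 29.9
```

Call:
drive_tool(rows=[[[0,0,0,0,0,0,0],[0,0,0,0,0,0,0]]])

```text
t: 8.98
eef_pos: [518.2, 143.1, 59.8]
tcp_rot: [3.14, -0.0, 1.44]
ft_force: [-0.9, -0.0, -1.8]
opening: 0.568
grip_force: 29.9
```

```bash
python3 -c "
from h import *
x,y=B(0,130)
plan([(x,y,57.5,1.441,1)],0)
p=env.read_camera('wrist')
for q in (168,180): print(proj(p,np.array((*B(0,q),15))))
im=cv2.cvtColor(p['color'],cv2.COLOR_BGR2HSV); g=cv2.inRange(im,(50,100,40),(85,255,255))[:,300:335]; print(np.where(g.sum(1)>2000)[0][:1], g.any())
"
```

```text
at [518.2 143.1  59.8] yaw 1.44 rpy [ 3.14 -0.    1.44] t 8.97 open 0.568 F [-0.9 -0.  -1.8]
[[[-0.002,-0.001,0.009,0.0,0.0,-0.0002,0.0]]]
[320.1356656  178.45842368]
[320.13170647 161.1819684 ]
[180] True
```

Call:
drive_tool(rows=[[[-0.001,0,0.009,0,0,0,0],[0,0,0,0,0,0,0],[0,0,0,0,0,0,1],[0,0,0,0,0,0,1],[0,0,0,0,0,0,1]]])

```text
t: 9.65
eef_pos: [517.7, 142.8, 56.5]
tcp_rot: [-3.142, -0.0, 1.441]
ft_force: [0.7, -0.9, 0.1]
opening: 0.825
grip_force: 0.0
```

Call:
drive_tool(rows=[[[0,0,0,0,0,0,1],[0,0,-0.15,0,0,0,1],[0,0,-0.2,0,0,0,1],[0,0,-0.2,0,0,0,1],[0,0,0,0,0,0,1]]])

```text
t: 10.28
eef_pos: [518.9, 143.1, 197.5]
tcp_rot: [3.135, -0.002, 1.441]
ft_force: [0.5, 0.4, -0.8]
opening: 1.001
grip_force: 0.0
```

Run:
```python
from h import *
plan([(520,0,220,1.44,3),(475,-290,230,1.44,6)],1)
p=env.read_camera("wrist")
for n in ["sawn_block"]:
    for r in env.place_of(n,p): X=w(p,r["at"]); print(n,round(r["score"],2),X.round(1))
p=env.read_camera("top"); cv2.imwrite("pics/top2.png",p["color"])
for n in ["sawn_block"]:
    for r in env.place_of(n,p): X=w(p,r["at"]); print(n,round(r["score"],2),X.round(1))
```

```text
at [518.9 143.1 197.5] yaw 1.441 rpy [ 3.135e+00 -2.000e-03  1.441e+00] t 10.28 open 1.001 F [ 0.5  0.4 -0.8]
[[[-0.189,0.026,-0.03,0.0,0.0,0.0001,1.0],[-0.189,0.026,-0.03,0.0,0.0,0.0001,1.0],[-0.189,0.026,-0.03,0.0,0.0,0.0001,1.0],[-0.196,-0.005,-0.007,0.0,0.0,-0.0,1.0],[-0.196,-0.005,-0.007,0.0,0.0,-0.0,1.0]]]
[[[-0.196,-0.005,-0.007,0.0,0.0,-0.0,1.0],[-0.196,-0.005,-0.007,0.0,0.0,-0.0,1.0],[-0.196,-0.005,-0.007,0.0,0.0,-0.0,1.0],[-0.196,-0.005,-0.007,0.0,0.0,-0.0,1.0]]]
sawn_block 0.77 [515.2 144.   17.4]
sawn_block 0.58 [ 720.  -347.6   -2.4]
sawn_block 0.51 [516.7 143.5  11.6]
```

Call:
drive_tool(rows=[[[-0.189,0.026,-0.03,0,0,0,1],[-0.189,0.026,-0.03,0,0,0,1],[-0.189,0.026,-0.03,0,0,0,1],[-0.196,-0.005,-0.007,0,0,0,1],[-0.196,-0.005,-0.007,0,0,0,1]]])

```text
t: 11.1
eef_pos: [502.8, -98.6, 218.8]
tcp_rot: [-3.139, -0.001, 1.441]
ft_force: [0.5, 0.4, -0.9]
opening: 1.003
grip_force: 0.0
```

Call:
drive_tool(rows=[[[-0.196,-0.01,-0.007,0,0,0,1],[-0.196,-0.02,-0.007,0,0,0,1],[-0.196,-0.02,-0.007,0,0,0,1],[-0.23,-0.02,-0.007,0,0,0,1],[0,0,0,0,0,0,1]]])

```text
t: 11.72
eef_pos: [458.4, -300.5, 225.4]
tcp_rot: [-3.14, -0.001, 1.436]
ft_force: [0.4, 0.7, -0.2]
opening: 1.001
grip_force: 0.0
```

Run:
```python
from h import *
plan([],1)
p=env.read_camera("wrist"); cv2.imwrite("pics/wrist4.png",p["color"])
for n in ["finished_box"]:
    for r in env.place_of(n,p): X=w(p,r["at"]); print(n,round(r["score"],2),X.round(1))
print(proj(p,np.array([458,-331,60])))
```

```text
at [ 458.4 -300.5  225.4] yaw 1.436 rpy [-3.140e+00 -1.000e-03  1.436e+00] t 11.72 open 1.001 F [ 0.4  0.7 -0.2]
finished_box 0.61 [ 460.4 -328.7    4.1]
[323.92362765 216.07238491]
```

View pics/wrist4.png

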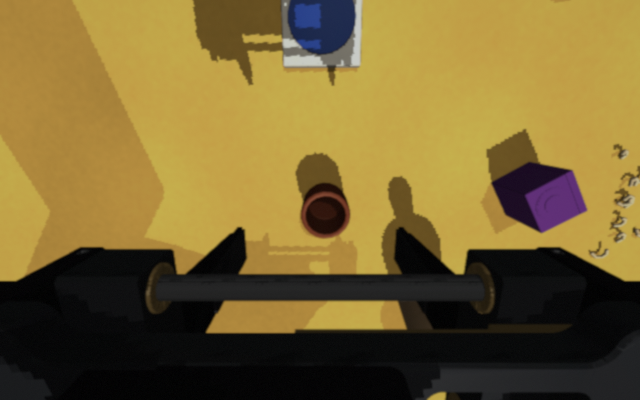

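Finished box's rim is centred about (325,213), spanning u 301–350 with its lower edge at v 237; blue pad at (322,20).

Run:
```python
from h import *
p=env.read_camera("wrist"); h=cv2.cvtColor(cv2.medianBlur(p["color"],3),cv2.COLOR_BGR2HSV)
m=np.zeros(h.shape[:2],np.uint8); s=np.s_[180:245,290:362]; m[s]=(cv2.inRange(h,(0,80,10),(14,255,255))|cv2.inRange(h,(165,80,10),(180,255,255)))[s]
c=max(cv2.findContours(m,0,1)[0],key=cv2.contourArea)[:,0].astype(float); print(cv2.boundingRect(c.astype(np.float32)))
# lower outline only: circle of rim at z=60
q=np.array([ray(p,u,v,60)[:2] for u,v in c if v>214])
from scipy.optimize import least_squares
f=least_squares(lambda t:np.hypot(*(q-t).T)-29,q.mean(0),loss="soft_l1"); print(f.x.round(1),np.abs(f.fun).mean())
plan([(*f.x,150,1.441,3),(*f.x,40,1.441,5)],1)
```

```text
(301, 186, 48, 54)
[ 459.6 -327.9] 0.658232636444524
at [ 459.3 -296.9  226. ] yaw 1.44 rpy [-3.14e+00 -1.00e-03  1.44e+00] t 11.88 open 1.001 F [-0.1  0.  -0.3]
[[[-0.041,0.006,0.101,0.0,0.0,-0.0001,1.0],[-0.041,0.006,0.101,0.0,0.0,-0.0001,1.0],[-0.041,0.006,0.101,0.0,0.0,-0.0001,1.0],[0.0,0.0,0.088,0.0,0.0,-0.0,1.0],[0.0,0.0,0.088,0.0,0.0,-0.0,1.0]]]
[[[0.0,0.0,0.088,0.0,0.0,-0.0,1.0],[0.0,0.0,0.088,0.0,0.0,-0.0,1.0],[0.0,0.0,0.088,0.0,0.0,-0.0,1.0]]]
```

Call:
drive_tool(rows=[[[-0.042,0.006,0.101,0,0,0,1],[-0.042,0.006,0.101,0,0,0,1],[-0.042,0.006,0.101,0,0,0,1],[0,0,0.088,0,0,0,1],[0,0,0.088,0,0,0,1]]])

```text
t: 12.5
eef_pos: [460.3, -327.9, 106.3]
tcp_rot: [-3.141, -0.001, 1.442]
ft_force: [0.7, -0.3, -0.5]
opening: 0.999
grip_force: 0.0
```

Call:
drive_tool(rows=[[[0,0,0.088,0,0,0,1],[0,0,0.088,0,0,0,1],[0,0,0.08,0,0,0,1],[0,0,0,0,0,0,1],[0,0,0,0,0,0,1]]])

```text
t: 13.12
eef_pos: [460.4, -328.8, 43.8]
tcp_rot: [3.141, -0.0, 1.442]
ft_force: [-0.7, 0.8, -0.5]
opening: 1.0
grip_force: 0.0
```

Call:
drive_tool(rows=[[[0,0,0,0,0,0,0],[0,0,0,0,0,0,0],[0,0,0,0,0,0,0],[0,0,0,0,0,0,0],[0,0,0,0,0,0,0]]])

```text
t: 13.75
eef_pos: [459.9, -329.4, 43.4]
tcp_rot: [3.142, -0.0, 1.441]
ft_force: [-0.2, 0.1, 1.9]
opening: 0.596
grip_force: 30.0
```

```bash
python3 -c "
from h import *
x,y=B(0,-130);print(x,y)
plan([(460,-328,130,1.441,3),(x,y,140,1.441,5)],0)"
```

```text
484.14756145943966 -115.20304618292245
at [ 459.9 -329.4   43.4] yaw 1.441 rpy [ 3.142 -0.     1.441] t 13.75 open 0.596 F [-0.2  0.1  1.9]
[[[0.002,-0.0,-0.115,0.0,0.0,-0.0001,0.0],[0.002,-0.0,-0.115,0.0,0.0,-0.0001,0.0],[0.002,-0.0,-0.115,0.0,0.0,-0.0001,0.0],[0.171,-0.003,-0.008,0.0,0.0,-0.0,0.0],[0.171,-0.003,-0.008,0.0,0.0,-0.0,0.0]]]
[[[0.171,-0.003,-0.008,0.0,0.0,-0.0,0.0],[0.171,-0.003,-0.008,0.0,0.0,-0.0,0.0],[0.171,-0.003,-0.008,0.0,0.0,-0.0,0.0]]]
```

Call:
drive_tool(rows=[[[0.002,0,-0.06,0,0,0,0],[0.002,0,-0.12,0,0,0,0],[0.002,0,-0.165,0,0,0,0],[0,0,0,0,0,0,0],[0,0,0,0,0,0,0]]])

```text
t: 14.38
eef_pos: [459.9, -327.7, 129.7]
tcp_rot: [3.141, -0.0, 1.441]
ft_force: [-0.3, -0.1, -0.8]
opening: 0.592
grip_force: 30.0
```

Run:
```python
from h import *
x,y=B(0,-130)
plan([(x,y,140,1.441,5),(x,y,66,1.441,3)],0)
p=env.read_camera("wrist"); cv2.imwrite("pics/wrist5.png",cv2.resize(p["color"][120:400,200:440],None,fx=2,fy=2))
s=env.state()["eef_pos"]
for r in env.place_of("finished_box",p): print(r["score"],(w(p,r["at"])-s).round(1))
print([proj(p,s+[0,0,17]+d).round() for d in (np.array([0,29,0]),np.array([0,-29,0]),np.array([29,0,0]))])
```

```text
at [ 459.9 -327.7  129.7] yaw 1.441 rpy [ 3.141 -0.     1.441] t 14.38 open 0.592 F [-0.3 -0.1 -0.8]
[[[0.171,-0.003,-0.008,0.0,0.0,-0.0,0.0],[0.171,-0.003,-0.008,0.0,0.0,-0.0,0.0],[0.171,-0.003,-0.008,0.0,0.0,-0.0,0.0],[0.171,-0.003,-0.008,0.0,0.0,-0.0,0.0],[0.171,-0.003,-0.008,0.0,0.0,-0.0,0.0]]]
[[[0.0,0.0,0.099,0.0,0.0,-0.0,0.0],[0.0,0.0,0.099,0.0,0.0,-0.0,0.0],[0.0,0.0,0.099,0.0,0.0,-0.0,0.0]]]
0.73 [ -0.7   7.  -37.6]
[array([313., 219.]), array([327., 318.]), array([376., 264.])]
```

View pics/wrist5.png

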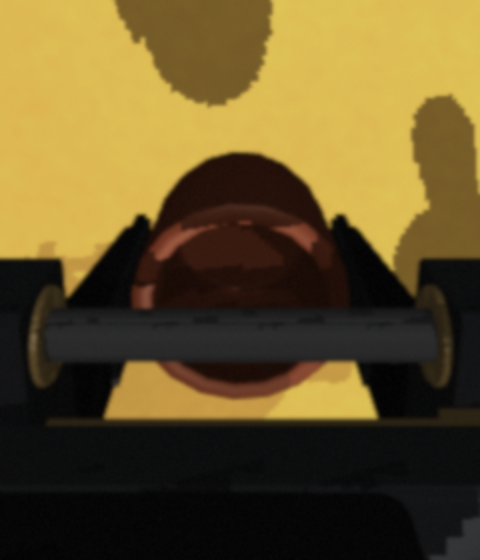

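The held box's rim runs v 221–318 (full-picture), matching the predicted 219–318, so it is centred in the pads. Carry it to the blue pad.

Call:
drive_tool(rows=[[[0.171,-0.003,-0.008,0,0,0,0],[0.171,-0.003,-0.008,0,0,0,0],[0.171,-0.003,-0.008,0,0,0,0],[0.171,-0.003,-0.008,0,0,0,0],[0.171,-0.003,-0.008,0,0,0,0]]])

```text
t: 15.1
eef_pos: [483.9, -114.1, 138.8]
tcp_rot: [-3.14, -0.0, 1.44]
ft_force: [-0.8, 0.1, -0.4]
opening: 0.595
grip_force: 30.0
```

Call:
drive_tool(rows=[[[0,0,0.099,0,0,0,0],[0,0,0.099,0,0,0,0],[0,0,0.09,0,0,0,0],[0,0,0,0,0,0,0],[0,0,0,0,0,0,0]]])

```text
t: 15.72
eef_pos: [484.2, -115.6, 67.8]
tcp_rot: [-3.141, -0.0, 1.44]
ft_force: [-0.0, 0.0, -0.7]
opening: 0.595
grip_force: 30.0
```

```bash
python3 -c "
from h import *
x,y=B(0,-130)
plan([(x,y,58,1.441,2)],0)
p=env.read_camera('wrist')
for q in (-92,): print(proj(p,np.array((*B(0,q),15))))
im=cv2.cvtColor(p['color'],cv2.COLOR_BGR2HSV); g=cv2.inRange(im,(100,100,20),(125,255,255))[:,300:335]; print(np.where(g.sum(1)>2000)[0][:1])
"
```

```text
at [ 484.2 -115.6   67.8] yaw 1.44 rpy [-3.141 -0.     1.44 ] t 15.72 open 0.595 F [-0.   0.  -0.7]
[[[0.001,-0.0,0.02,0.0,0.0,-0.0001,0.0],[0.001,-0.0,0.02,0.0,0.0,-0.0001,0.0]]]
[320.45400989 175.14663292]
[176]
```

Call:
drive_tool(rows=[[[0,0,0.02,0,0,0,0],[0,0,0.02,0,0,0,0],[0,0,0,0,0,0,0],[0,0,0,0,0,0,0]]])

```text
t: 16.27
eef_pos: [484.3, -115.6, 57.8]
tcp_rot: [3.141, 0.0, 1.441]
ft_force: [0.4, -0.0, 3.2]
opening: 0.597
grip_force: 30.0
```

Call:
drive_tool(rows=[[[0,0,0,0,0,0,1],[0,0,0,0,0,0,1],[0,0,0,0,0,0,1],[0,0,0,0,0,0,1]]])

```text
t: 16.77
eef_pos: [484.1, -115.5, 57.6]
tcp_rot: [-3.141, -0.0, 1.44]
ft_force: [0.9, 0.8, 0.0]
opening: 0.954
grip_force: 0.0
```

Call:
drive_tool(rows=[[[0,0,-0.1,0,0,0,1],[0,0,-0.2,0,0,0,1],[0,0,-0.2,0,0,0,1],[0,0,-0.15,0,0,0,1],[0,0,0,0,0,0,1]]])

```text
t: 17.4
eef_pos: [484.9, -115.7, 222.6]
tcp_rot: [3.137, 0.001, 1.441]
ft_force: [0.8, -0.2, -1.1]
opening: 0.999
grip_force: 0.0
```

```bash
cat >> h.py <<'E'
from scipy.optimize import least_squares
def rim(p,z,R,box,ranges,vmin):
    """circle of radius R at height z fitted to the lower outline of a colour blob inside box (v0,v1,u0,u1)"""
    h=cv2.cvtColor(cv2.medianBlur(p["color"],3),cv2.COLOR_BGR2HSV); m=np.zeros(h.shape[:2],np.uint8); s=np.s_[box[0]:box[1],box[2]:box[3]]
    for lo,hi in ranges: m[s]|=cv2.inRange(h,lo,hi)[s]
    m=cv2.morphologyEx(m,cv2.MORPH_CLOSE,np.ones((5,5)))
    c=max(cv2.findContours(m,0,1)[0],key=cv2.contourArea)[:,0].astype(float)
    q=np.array([ray(p,u,v,z)[:2] for u,v in c if v>vmin])
    f=least_squares(lambda t:np.hypot(*(q-t).T)-R,q.mean(0),loss="soft_l1"); print("rim",cv2.boundingRect(c.astype(np.float32)),f.x.round(1),np.abs(f.fun).mean().round(2)); return f.x
RED=[((0,80,10),(14,255,255)),((165,80,10),(180,255,255))]
E
python3 - <<'E'
from h import *
plan([(560,-60,220,1.441,3),(672,-2,225,1.441,3)],1)
p=env.read_camera("wrist")
u,v=proj(p,np.array([484.2,-115.2,75])).astype(int); print(u,v)
rim(p,75,29,(v-35,v+35,u-35,u+35),RED,v)
for r in env.place_of("finished_box",p): print(r["score"],w(p,r["at"]).round(1))
E
```

```text
at [ 484.9 -115.7  222.6] yaw 1.441 rpy [3.137e+00 1.000e-03 1.441e+00] t 17.4 open 0.999 F [ 0.8 -0.2 -1.1]
[[[0.087,0.09,0.003,0.0,0.0,-0.0,1.0],[0.087,0.09,0.003,0.0,0.0,-0.0,1.0],[0.087,0.09,0.003,0.0,0.0,-0.0,1.0],[0.096,0.138,-0.007,0.0,0.0,-0.0,1.0],[0.096,0.138,-0.007,0.0,0.0,-0.0,1.0]]]
[[[0.096,0.138,-0.007,0.0,0.0,-0.0,1.0]]]
319 193
rim (293, 163, 52, 57) [ 483.6 -114.1] 0.64
0.74 [ 487.2 -113.2   19.1]
```

Call:
drive_tool(rows=[[[0.087,0.09,0,0,0,0,1],[0.087,0.09,0,0,0,0,1],[0.087,0.09,0,0,0,0,1],[0.096,0.138,0,0,0,0,1],[0.096,0.138,0,0,0,0,1]]])

```text
t: 18.12
eef_pos: [634.8, -20.2, 218.2]
tcp_rot: [-3.139, -0.0, 1.44]
ft_force: [0.4, -0.7, -0.0]
opening: 0.995
grip_force: 0.0
```

Call:
drive_tool(rows=[[[0.096,0.138,0,0,0,0,1],[0,0,0,0,0,0,1],[0,0,0,0,0,0,1]]])

```text
t: 18.5
eef_pos: [670.7, -1.7, 218.4]
tcp_rot: [-3.139, 0.0, 1.441]
ft_force: [0.1, 0.2, -0.5]
opening: 0.998
grip_force: 0.0
```

Run:
```python
from h import *
plan([],1)
p=env.read_camera("wrist")
for r in env.place_of("rough_box",p): print(r["score"],w(p,r["at"]).round(1))
u,v=proj(p,np.array([676.5,10,60])).astype(int); print(u,v)
cv2.imwrite("pics/wrist6.png",cv2.resize(p["color"][v-60:v+60,u-60:u+60],None,fx=5,fy=5,interpolation=cv2.INTER_CUBIC))
print("crop origin",u-60,v-60)
```

```text
at [670.7  -1.7 218.4] yaw 1.441 rpy [-3.139  0.     1.441] t 18.5 open 0.998 F [ 0.1  0.2 -0.5]
0.62 [679.5   9.7   3.6]
324 181
crop origin 264 121
```

View pics/wrist6.png

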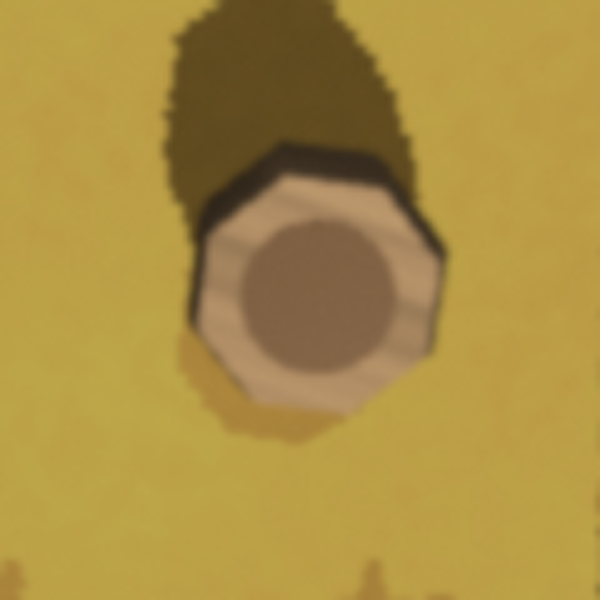

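Octagon top: brown disc centre is at full-picture pixel (327.6,180.2); side flats are turned 6.5° clockwise, so grasp yaw is 1.328.

Run:
```python
from h import *
p=env.read_camera("wrist")
X=ray(p,327.6,180.2,64); print(X)
Y=np.mean([ray(p,264+a/5,121+b/5,64) for a,b in [(288,175),(385,186),(442,257),(432,352),(352,412),(255,402),(195,325),(207,235)]],0); print(Y)
x,y=Y[:2]
plan([(x,y,130,1.328,3),(x,y,40,1.328,4)],1)
```

```text
[679.9939481   10.78079215  64.        ]
[680.34809718  11.08381896  64.        ]
at [670.8  -2.2 219.9] yaw 1.44 rpy [-3.141 -0.     1.44 ] t 18.65 open 1.001 F [-0.1 -0.3  0.6]
[[[0.019,0.01,0.12,0.0,0.0,0.0119,1.0],[0.02,0.01,0.12,0.0,0.0,0.0119,1.0],[0.02,0.009,0.12,0.0,0.0,0.0119,1.0],[0.0,0.0,0.09,0.0,0.0,-0.0,1.0],[0.0,0.0,0.09,0.0,0.0,-0.0,1.0]]]
[[[0.0,0.0,0.09,0.0,0.0,-0.0,1.0],[0.0,0.0,0.09,0.0,0.0,-0.0,1.0]]]
```

Call:
drive_tool(rows=[[[0.019,0.008,0.12,0,0,0.012,1],[0.019,0.008,0.12,0,0,0.012,1],[0.019,0.008,0.12,0,0,0.012,1],[0,0,0.09,0,0,0,1],[0,0,0.09,0,0,0,1]]])

```text
t: 19.27
eef_pos: [679.4, 11.0, 84.7]
tcp_rot: [3.141, -0.0, 1.327]
ft_force: [-0.2, 0.4, 0.2]
opening: 1.003
grip_force: 0.0
```

Call:
drive_tool(rows=[[[0,0,0.09,0,0,0,1],[0,0,0.08,0,0,0,1],[0,0,0,0,0,0,1],[0,0,0,0,0,0,1]]])

```text
t: 19.77
eef_pos: [680.1, 11.3, 43.4]
tcp_rot: [3.141, -0.0, 1.327]
ft_force: [-0.2, 0.0, -0.3]
opening: 0.998
grip_force: 0.0
```

Call:
drive_tool(rows=[[[0,0,0,0,0,0,0],[0,0,0,0,0,0,0],[0,0,0,0,0,0,0],[0,0,0,0,0,0,0],[0,0,0,0,0,0,0]]])

```text
t: 20.4
eef_pos: [679.8, 11.4, 42.7]
tcp_rot: [3.142, -0.0, 1.327]
ft_force: [-0.4, -0.7, 1.3]
opening: 0.636
grip_force: 30.0
```

```bash
python3 -c "
from h import *
plan([(680,10.5,145,1.328,3),(501,13.7,150,1.441,5)],0)"
```

```text
at [679.8  11.4  42.7] yaw 1.327 rpy [ 3.142 -0.     1.327] t 20.4 open 0.636 F [-0.4 -0.7  1.3]
[[[-0.001,0.0,-0.136,0.0,0.0,-0.0001,0.0],[-0.001,0.0,-0.136,0.0,0.0,-0.0001,0.0],[-0.001,0.0,-0.136,0.0,0.0,-0.0001,0.0],[-0.032,-0.14,-0.004,0.0,0.0,-0.0072,0.0],[-0.029,-0.14,-0.004,0.0,0.0,-0.0072,0.0]]]
[[[-0.026,-0.141,-0.004,0.0,0.0,-0.0072,0.0],[-0.022,-0.141,-0.004,0.0,0.0,-0.0072,0.0],[-0.019,-0.142,-0.004,0.0,0.0,-0.0072,0.0]]]
```

Run:
```python
from h import *
plan([],0)
p=env.read_camera("wrist")
cv2.imwrite("pics/wrist7.png",np.clip(1.5*cv2.resize(p["color"][150:350,220:420],None,fx=3,fy=3,interpolation=cv2.INTER_CUBIC).astype(float),0,255).astype(np.uint8))
```

```text
at [679.8  11.4  42.7] yaw 1.327 rpy [ 3.142 -0.     1.327] t 20.4 open 0.636 F [-0.4 -0.7  1.3]
```

View pics/wrist7.png

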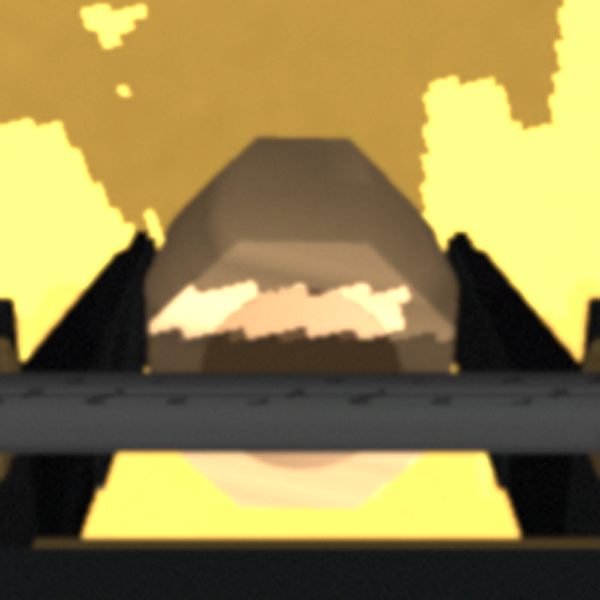

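The octagon sits square between the pads (flats parallel to fingers, edges at crop u 148 and 458), so the grip is good. Carry it to the board's middle.

Call:
drive_tool(rows=[[[0,0,-0.07,0,0,0,0],[0,0,-0.16,0,0,0,0],[0,0,-0.18,0,0,0,0],[-0.032,-0.14,-0.004,0,0,-0.007,0],[-0.029,-0.14,-0.004,0,0,-0.007,0]]])

```text
t: 21.08
eef_pos: [607.4, 12.7, 148.7]
tcp_rot: [3.14, -0.0, 1.372]
ft_force: [0.0, 0.0, -1.1]
opening: 0.64
grip_force: 30.0
```

Call:
drive_tool(rows=[[[-0.026,-0.141,-0.004,0,0,-0.007,0],[-0.022,-0.141,-0.004,0,0,-0.007,0],[-0.019,-0.142,-0.004,0,0,-0.007,0],[0,0,0,0,0,0,0],[0,0,0,0,0,0,0]]])

```text
t: 21.7
eef_pos: [501.9, 14.8, 151.0]
tcp_rot: [3.14, -0.0, 1.437]
ft_force: [-0.7, -0.4, -0.3]
opening: 0.635
grip_force: 30.0
```

```bash
python3 -c "
from h import *
plan([(501,13.7,63,1.441,3),(501,13.7,54.5,1.441,2)],0)"
```

```text
at [501.9  14.8 151. ] yaw 1.437 rpy [ 3.14  -0.     1.437] t 21.7 open 0.635 F [-0.7 -0.4 -0.3]
[[[-0.002,-0.001,0.117,0.0,0.0,-0.0004,0.0],[-0.002,-0.001,0.117,0.0,0.0,-0.0004,0.0],[-0.002,-0.001,0.117,0.0,0.0,-0.0004,0.0],[0.0,0.0,0.017,0.0,0.0,-0.0,0.0],[0.0,0.0,0.017,0.0,0.0,-0.0,0.0]]]
```

Call:
drive_tool(rows=[[[-0.002,-0.001,0.117,0,0,0,0],[-0.002,-0.001,0.117,0,0,0,0],[-0.001,0,0.117,0,0,0,0],[0,0,0.017,0,0,0,0],[0,0,0,0,0,0,0]]])

```text
t: 22.32
eef_pos: [500.9, 13.7, 58.4]
tcp_rot: [3.141, -0.0, 1.437]
ft_force: [0.1, 1.2, -0.6]
opening: 0.638
grip_force: 30.0
```

Run:
```python
from h import *
plan([(501,13.7,54.5,1.441,2)],0)
p=env.read_camera("wrist"); s=env.state()["eef_pos"]
d=np.array([np.cos(1.441),np.sin(1.441),0])
print([(k,proj(p,s+[0,0,21.3]+k*d).round(1)) for k in (-28,28,-26,26)])
cv2.imwrite("pics/wrist8.png",cv2.resize(p["color"][150:350,220:420],None,fx=3,fy=3,interpolation=cv2.INTER_CUBIC))
```

```text
at [500.9  13.7  58.4] yaw 1.437 rpy [ 3.141 -0.     1.437] t 22.32 open 0.638 F [ 0.1  1.2 -0.6]
[[[-0.0,0.0,0.008,0.0,0.0,-0.0006,0.0],[-0.0,0.0,0.008,0.0,0.0,-0.0006,0.0]]]
[(-28, array([321. , 323.1])), (28, array([320.7, 224.3])), (-26, array([321. , 319.9])), (26, array([320.7, 228.2]))]
```

View pics/wrist8.png

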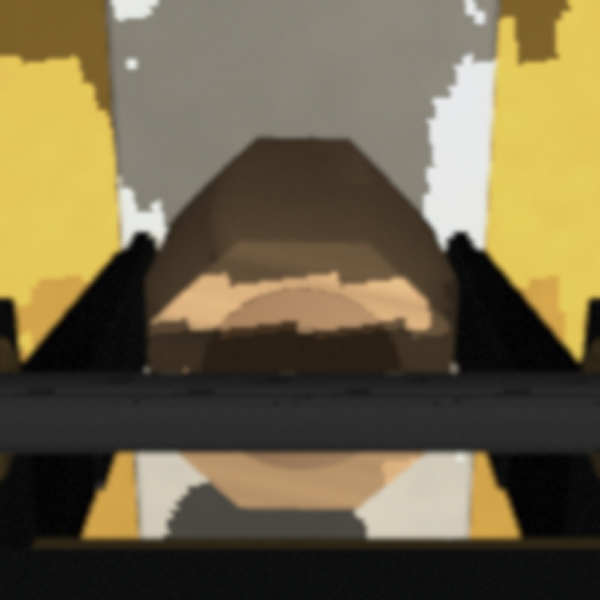

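Top face edges at v 230.7 and 319.7 match a centred hold; the board's edges show symmetric on both sides. Set it down.

Call:
drive_tool(rows=[[[0,0,0.008,0,0,0,0],[0,0,0.007,0,0,0,0],[0,0,0,0,0,0,0],[0,0,0,0,0,0,0]]])

```text
t: 22.88
eef_pos: [500.5, 13.7, 54.7]
tcp_rot: [3.141, -0.0, 1.437]
ft_force: [0.7, -0.5, 3.6]
opening: 0.637
grip_force: 30.0
```

Call:
drive_tool(rows=[[[0,0,0,0,0,0,1],[0,0,0,0,0,0,1],[0,0,0,0,0,0,1],[0,0,0,0,0,0,1]]])

```text
t: 23.38
eef_pos: [500.2, 13.8, 54.3]
tcp_rot: [-3.141, -0.0, 1.437]
ft_force: [0.0, -0.1, 0.6]
opening: 0.977
grip_force: 0.0
```

Call:
drive_tool(rows=[[[0,0,-0.1,0,0,0,1],[0,0,-0.2,0,0,0,1],[0,0,-0.2,0,0,0,1],[0,0,-0.1,0,0,0,1],[0,0,0,0,0,0,1]]])

```text
t: 24.0
eef_pos: [500.7, 13.7, 205.9]
tcp_rot: [3.138, -0.0, 1.437]
ft_force: [-0.9, -0.0, 0.1]
opening: 1.001
grip_force: 0.0
```

Run:
```python
from h import *
plan([(455,315,195,1.441,7)],0.5)
p=env.read_camera("wrist")
for r in env.place_of("rough_box",p): print(r["score"],w(p,r["at"]).round(1))
```

```text
at [500.7  13.7 205.9] yaw 1.437 rpy [ 3.138 -0.     1.437] t 24.0 open 1.001 F [-0.9 -0.   0.1]
[[[0.167,-0.049,0.006,0.0,0.0,-0.0002,0.5],[0.167,-0.049,0.006,0.0,0.0,-0.0002,0.5],[0.167,-0.049,0.006,0.0,0.0,-0.0002,0.5],[0.167,-0.049,0.006,0.0,0.0,-0.0002,0.5],[0.167,-0.048,0.006,0.0,0.0,-0.0002,0.5]]]
[[[0.167,-0.048,0.006,0.0,0.0,-0.0002,0.5],[0.167,-0.048,0.006,0.0,0.0,-0.0002,0.5]]]
0.95 [500.1  15.1  16. ]
```

Call:
drive_tool(rows=[[[0.167,-0.049,0.006,0,0,0,0.5],[0.167,-0.049,0.006,0,0,0,0.5],[0.167,-0.049,0.006,0,0,0,0.5],[0.167,-0.049,0.006,0,0,0,0.5],[0.167,-0.048,0.006,0,0,0,0.5]]])

```text
t: 24.72
eef_pos: [466.7, 229.9, 195.2]
tcp_rot: [-3.139, 0.001, 1.437]
ft_force: [1.0, -0.0, -0.0]
opening: 0.537
grip_force: 0.0
```

Call:
drive_tool(rows=[[[0.167,-0.048,0.006,0,0,0,0.5],[0.167,-0.048,0.006,0,0,0,0.5],[0,0,0,0,0,0,0.5],[0,0,0,0,0,0,0.5]]])

```text
t: 25.22
eef_pos: [454.4, 314.2, 192.6]
tcp_rot: [-3.14, 0.001, 1.438]
ft_force: [-0.5, 0.2, 0.6]
opening: 0.495
grip_force: 0.0
```

Run:
```python
from h import *
plan([],0)
p=env.read_camera("wrist"); cv2.imwrite("pics/wrist9.png",p["color"])
for r in env.place_of("lid",p): X=w(p,r["at"]); print(r["score"],X.round(1),proj(p,X).round())
u,v=proj(p,np.array([455,337,14.])).astype(int); print(u,v)
```

```text
at [454.4 314.2 192.6] yaw 1.438 rpy [-3.140e+00  1.000e-03  1.438e+00] t 25.23 open 0.495 F [-0.5  0.2  0.6]
0.93 [455.2 443.9   1.1] [306.  71.]
0.7 [350.6 330.6   1.2] [234. 183.]
0.59 [450.1 340.3   3.7] [314. 165.]
318 168
```

View pics/wrist9.png

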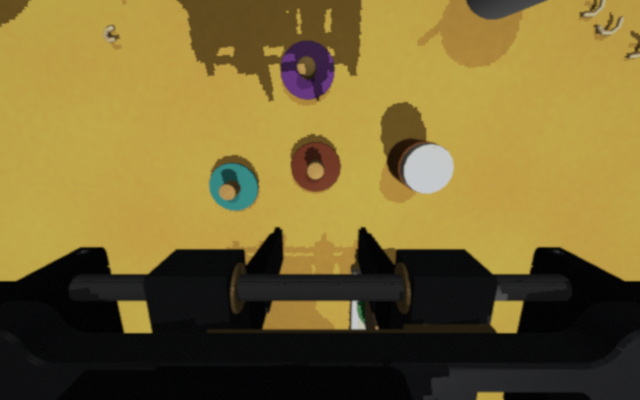

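Red lid rim is at (316,165) with its knob top at (315,172); purple lid at (307,70), turquoise at (234,183), jar cap at (427,168).

Run:
```python
from h import *
p=env.read_camera("wrist"); h=cv2.cvtColor(p["color"],cv2.COLOR_BGR2HSV)
X=rim(p,14,29,(138,200,285,347),RED,120)
m=np.zeros(h.shape[:2],np.uint8); m[155:190,300:332]=cv2.inRange(h,(8,60,110),(19,200,255))[155:190,300:332]
k,l,st,c=cv2.connectedComponentsWithStats(m); i=1+st[1:,4].argmax(); print("knob",st[i],c[i],ray(p,*c[i],38).round(1))
m=np.zeros(h.shape[:2],np.uint8); m[130:205,395:465]=cv2.inRange(h,(0,0,120),(179,70,255))[130:205,395:465]
k,l,st,c=cv2.connectedComponentsWithStats(m); i=1+st[1:,4].argmax(); print("cap",st[i],c[i],ray(p,*c[i],68).round(1))
```

```text
rim (291, 142, 48, 49) [451.5 339.8] 1.3
knob [300 155  32  35 658] [318.72644377 174.79483283] [455.5 333.7  38. ]
cap [ 403  143   50   50 1949] [427.22626988 167.86608517] [561.4 331.8  68. ]
```

Run:
```python
from h import *
p=env.read_camera("wrist"); im=cv2.medianBlur(p["color"],3); h=cv2.cvtColor(im,cv2.COLOR_BGR2HSV)
for v in range(140,194,4): print(v,h[v,316],h[v,306])
print([list(h[172,u]) for u in range(288,345,4)])
for u,v in [(315,172),(315.5,166)]: print(ray(p,u,v,38).round(1),ray(p,u,v,14).round(1))
```

```text
140 [ 20 173  99] [ 20 173 100]
144 [  8 170 108] [ 10 175  92]
148 [  8 172  92] [  7 170  93]
152 [  8 172  52] [  7 173  53]
156 [  7 177  52] [  8 175  51]
160 [ 18 149  58] [  7 176  58]
164 [ 19 139 178] [ 10 170  87]
168 [ 19 140 184] [ 16 147 123]
172 [ 19 139 189] [ 16 147 127]
176 [ 20 138 191] [  8 170  93]
180 [  8 162  96] [  8 169 101]
184 [  8 166 114] [  8 168 112]
188 [  8 162 115] [ 10 167 119]
192 [ 21 163 175] [ 22 160 186]
[[np.uint8(23), np.uint8(158), np.uint8(192)], [np.uint8(10), np.uint8(174), np.uint8(110)], [np.uint8(8), np.uint8(175), np.uint8(108)], [np.uint8(8), np.uint8(172), np.uint8(108)], [np.uint8(8), np.uint8(169), np.uint8(107)], [np.uint8(19), np.uint8(140), np.uint8(175)], [np.uint8(19), np.uint8(139), np.uint8(183)], [np.uint8(19), np.uint8(139), np.uint8(189)], [np.uint8(19), np.uint8(138), np.uint8(190)], [np.uint8(9), np.uint8(162), np.uint8(113)], [np.uint8(7), np.uint8(165), np.uint8(113)], [np.uint8(7), np.uint8(165), np.uint8(113)], [np.uint8(8), np.uint8(165), np.uint8(113)], [np.uint8(23), np.uint8(158), np.uint8(187)], [np.uint8(24), np.uint8(157), np.uint8(193)]]
[452.1 337.3  38. ] [451.1 333.2  14. ]
[453.5 343.6  38. ] [452.7 340.1  14. ]
```

```bash
python3 -c "
from h import *
plan([(452,338.5,100,1.441,3)],.5)"
```

```text
at [455.1 313.8 193.7] yaw 1.436 rpy [-3.141  0.     1.436] t 25.43 open 0.5 F [ 0.1 -0.3  0.5]
[[[0.032,-0.008,0.125,0.0,0.0,-0.0005,0.5],[0.032,-0.008,0.125,0.0,0.0,-0.0005,0.5],[0.032,-0.008,0.125,0.0,0.0,-0.0005,0.5]]]
```

Call:
drive_tool(rows=[[[0.032,-0.008,0.125,0,0,0,0.5],[0.032,-0.008,0.125,0,0,0,0.5],[0.032,-0.008,0.125,0,0,0,0.5],[0,0,0.12,0,0,0,0.5],[0,0,0,0,0,0,0.5]]])

```text
t: 26.05
eef_pos: [451.5, 338.3, 68.7]
tcp_rot: [-3.139, 0.002, 1.437]
ft_force: [-1.1, 0.4, 1.0]
opening: 0.497
grip_force: 0.0
```

```bash
python3 -c "
from h import *
plan([(452,338.5,36.5,1.441,2)],.5)"
```

```text
at [451.5 338.3  68.7] yaw 1.437 rpy [-3.139e+00  2.000e-03  1.437e+00] t 26.05 open 0.497 F [-1.1  0.4  1. ]
[[[0.0,0.001,0.064,0.0,0.0,-0.0007,0.5],[0.0,0.001,0.064,0.0,0.0,-0.0007,0.5]]]
```

Call:
drive_tool(rows=[[[0,0,0.06,0,0,0,0.5],[0,0,0.055,0,0,0,0.5],[0,0,0,0,0,0,0.5],[0,0,0,0,0,0,0.5]]])

```text
t: 26.55
eef_pos: [452.2, 339.4, 41.7]
tcp_rot: [3.141, -0.0, 1.437]
ft_force: [0.3, 0.7, 0.1]
opening: 0.503
grip_force: 0.0
```

Call:
drive_tool(rows=[[[0,0,0.02,0,0,0,0.5],[0,0,0,0,0,0,0.5],[0,0,0,0,0,0,0.5]]])

```text
t: 26.92
eef_pos: [452.1, 339.3, 36.5]
tcp_rot: [3.142, -0.0, 1.437]
ft_force: [-0.3, 0.2, -0.7]
opening: 0.501
grip_force: 0.0
```

Call:
drive_tool(rows=[[[0,0,0,0,0,0,0],[0,0,0,0,0,0,0],[0,0,0,0,0,0,0],[0,0,0,0,0,0,0],[0,0,0,0,0,0,0]]])

```text
t: 27.55
eef_pos: [452.1, 339.3, 36.4]
tcp_rot: [3.142, -0.0, 1.437]
ft_force: [0.6, 0.9, 0.3]
opening: 0.191
grip_force: 30.0
```

Call:
drive_tool(rows=[[[0,0,0,0,0,0,0],[0,0,-0.06,0,0,0,0],[0,0,-0.16,0,0,0,0],[0,0,-0.2,0,0,0,0],[0,0,0,0,0,0,0]]])

```text
t: 28.18
eef_pos: [453.3, 340.1, 145.7]
tcp_rot: [3.136, -0.004, 1.437]
ft_force: [-0.2, 0.4, -1.7]
opening: 0.19
grip_force: 30.0
```

Run:
```python
from h import *
plan([(452,150,160,1.441,4),(484,-115,150,1.441,6)],0)
p=env.read_camera("wrist"); s=env.state()["eef_pos"]
d=np.array([np.cos(1.441),np.sin(1.441),0]); e=np.array([np.sin(1.441),-np.cos(1.441),0])
for z in (-22,-24,-28): print(z,[proj(p,s+[0,0,z]+q).round(0) for q in (29*d,-29*d,29*e,-29*e)])
cv2.imwrite("pics/wrist10.png",p["color"][130:400,180:460])
```

```text
at [453.3 340.1 145.7] yaw 1.437 rpy [ 3.136 -0.004  1.437] t 28.18 open 0.19 F [-0.2  0.4 -1.7]
[[[-0.189,0.024,-0.014,0.0,0.0,-0.0003,0.0],[-0.189,0.024,-0.014,0.0,0.0,-0.0003,0.0],[-0.189,0.024,-0.014,0.0,0.0,-0.0003,0.0],[-0.189,0.023,-0.014,0.0,0.0,-0.0003,0.0],[-0.172,0.044,0.007,0.0,0.0,-0.0,0.0]]]
[[[-0.172,0.044,0.007,0.0,0.0,-0.0,0.0],[-0.172,0.044,0.007,0.0,0.0,-0.0,0.0],[-0.172,0.044,0.007,0.0,0.0,-0.0,0.0],[-0.172,0.044,0.007,0.0,0.0,-0.0,0.0],[-0.172,0.044,0.007,0.0,0.0,-0.0,0.0]]]
-22 [array([319., 199.]), array([319., 280.]), array([363., 241.]), array([275., 242.])]
-24 [array([319., 198.]), array([319., 279.]), array([363., 240.]), array([276., 240.])]
-28 [array([319., 197.]), array([319., 276.]), array([362., 238.]), array([277., 238.])]
```

View pics/wrist10.png

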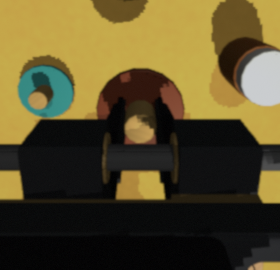

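Lid hangs level: its edge at v 198, u 277–363 (full picture), as predicted, so it is centred. The jar cap is to the right. Carry it to above the box.

Call:
drive_tool(rows=[[[-0.189,0.024,-0.014,0,0,0,0],[-0.189,0.024,-0.014,0,0,0,0],[-0.189,0.024,-0.014,0,0,0,0],[-0.189,0.023,-0.014,0,0,0,0],[-0.172,0.044,0.007,0,0,0,0]]])

```text
t: 28.85
eef_pos: [454.9, 103.2, 153.2]
tcp_rot: [-3.14, 0.0, 1.437]
ft_force: [0.6, 0.4, 0.5]
opening: 0.195
grip_force: 30.0
```

Call:
drive_tool(rows=[[[-0.172,0.044,0.007,0,0,0,0],[-0.172,0.044,0.007,0,0,0,0],[-0.172,0.044,0.007,0,0,0,0],[-0.172,0.044,0.007,0,0,0,0],[-0.172,0.044,0.007,0,0,0,0]]])

```text
t: 29.48
eef_pos: [481.1, -117.0, 144.0]
tcp_rot: [-3.14, -0.0, 1.437]
ft_force: [0.8, 1.1, -0.4]
opening: 0.192
grip_force: 30.0
```

Call:
drive_tool(rows=[[[0,0,0,0,0,0,0],[0,0,0,0,0,0,0]]])

```text
t: 29.72
eef_pos: [481.0, -115.3, 144.2]
tcp_rot: [-3.14, -0.001, 1.437]
ft_force: [-0.3, 1.0, -1.7]
opening: 0.189
grip_force: 30.0
```

Run:
```python
from h import *
plan([(484,-115.3,125,1.441,2)],0)
```

```text
at [ 481.  -115.3  144.2] yaw 1.437 rpy [-3.140e+00 -1.000e-03  1.437e+00] t 29.73 open 0.189 F [-0.3  1.  -1.7]
[[[0.001,0.006,0.038,0.0,0.0,-0.0007,0.0],[0.001,0.006,0.038,0.0,0.0,-0.0007,0.0]]]
```

Call:
drive_tool(rows=[[[0.001,0.006,0.038,0,0,-0.001,0],[0,0.006,0.038,0,0,0,0],[0,0,0,0,0,0,0],[0,0,0,0,0,0,0]]])

```text
t: 30.22
eef_pos: [484.6, -115.6, 125.8]
tcp_rot: [-3.141, -0.0, 1.441]
ft_force: [0.3, 0.2, -0.8]
opening: 0.192
grip_force: 30.0
```

Run:
```python
from h import *
plan([(484,-115.3,103,1.441,3)],0)
```

```text
at [ 484.6 -115.6  125.8] yaw 1.441 rpy [-3.141 -0.     1.441] t 30.23 open 0.192 F [ 0.3  0.2 -0.8]
[[[0.0,-0.001,0.03,0.0,0.0,-0.0,0.0],[0.0,-0.001,0.03,0.0,0.0,-0.0,0.0],[0.0,-0.001,0.03,0.0,0.0,-0.0,0.0]]]
```

Call:
drive_tool(rows=[[[0,-0.001,0.03,0,0,0,0],[0,0,0.03,0,0,0,0],[0,0,0,0,0,0,0],[0,0,0,0,0,0,0]]])

```text
t: 30.72
eef_pos: [484.3, -115.8, 110.8]
tcp_rot: [-3.141, -0.0, 1.44]
ft_force: [-0.4, 0.2, -0.9]
opening: 0.19
grip_force: 30.0
```

Call:
drive_tool(rows=[[[0,0,0.018,0,0,0,0],[0,0,0,0,0,0,0],[0,0,0,0,0,0,0]]])

```text
t: 31.1
eef_pos: [484.3, -115.8, 106.4]
tcp_rot: [-3.142, -0.0, 1.441]
ft_force: [0.4, 0.2, -0.2]
opening: 0.191
grip_force: 30.0
```

No contact with the rim; 3 mm remain.

Call:
drive_tool(rows=[[[0,0,0.012,0,0,0,0],[0,0,0.004,0,0,0,0],[0,0,0,0,0,0,0],[0,0,0,0,0,0,0]]])

```text
t: 31.6
eef_pos: [484.5, -115.8, 103.3]
tcp_rot: [3.14, 0.0, 1.441]
ft_force: [-3.4, 1.2, 15.7]
opening: 0.196
grip_force: 30.0
```

Call:
drive_tool(rows=[[[0,0,-0.003,0,0,0,0],[0,0,0,0,0,0,0.5],[0,0,0,0,0,0,0.5],[0,0,0,0,0,0,0.5]]])

```text
t: 32.1
eef_pos: [484.3, -115.8, 103.0]
tcp_rot: [-3.141, -0.0, 1.441]
ft_force: [-0.3, -0.8, 0.4]
opening: 0.452
grip_force: 0.0
```

Call:
drive_tool(rows=[[[0,0,-0.08,0,0,0,0.5],[0,0,-0.2,0,0,0,0.5],[0,0,-0.2,0,0,0,0.5],[0,0,0,0,0,0,0.5]]])

```text
t: 32.6
eef_pos: [485.4, -116.2, 226.2]
tcp_rot: [3.136, 0.001, 1.441]
ft_force: [-0.2, 0.1, -0.0]
opening: 0.502
grip_force: 0.0
```

Run:
```python
from h import *
plan([(520,140,220,2.2,6),(562,331,160,3.011,5)],1)
p=env.read_camera("wrist"); cv2.imwrite("pics/wrist11.png",p["color"][:,:]);
for r in env.place_of("lid",p)+env.place_of("finished_box",p): X=w(p,r["at"]); print(round(r["score"],2),X.round(1),proj(p,X).round())
u,v=proj(p,np.array([484.2,-115.3,81])).astype(int)
rim(p,81,29,(v-33,v+35,u-35,u+35),RED,v)
```

```text
at [ 485.4 -116.2  226.2] yaw 1.441 rpy [3.136e+00 1.000e-03 1.441e+00] t 32.6 open 0.502 F [-0.2  0.1 -0. ]
[[[0.172,0.001,0.004,0.0,0.0,-0.0403,1.0],[0.171,0.022,0.004,0.0,0.0,-0.0403,1.0],[0.167,0.044,0.004,0.0,0.0,-0.0403,1.0],[0.16,0.065,0.004,0.0,0.0,-0.0403,1.0],[0.15,0.084,0.004,0.0,0.0,-0.0403,1.0]]]
[[[0.139,0.102,0.004,0.0,0.0,-0.0403,1.0],[0.104,0.117,0.048,0.0,0.0,-0.0516,1.0],[0.083,0.132,0.048,0.0,0.0,-0.0516,1.0],[0.061,0.144,0.048,0.0,0.0,-0.0516,1.0],[0.037,0.152,0.048,0.0,0.0,-0.0516,1.0]]]
[[[0.012,0.156,0.048,0.0,0.0,-0.0516,1.0]]]
0.9 [ 484.3 -115.    69.9] [318. 191.]
0.63 [ 483.2 -112.3   19.7] [317. 180.]
rim (292, 163, 53, 57) [ 483.8 -113.8] 0.57
```

View pics/wrist11.png

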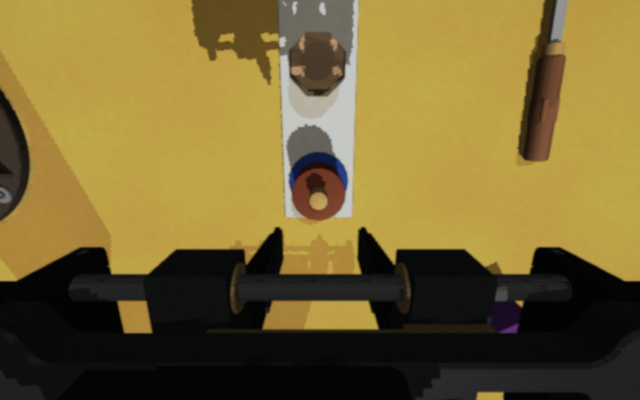

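The lid sits centred on the box (knob (318,200), rim (318,190)), rough box at (317,65), gouge untouched. Now the jar.

Call:
drive_tool(rows=[[[0.172,0.001,0.004,0,0,-0.04,1],[0.171,0.022,0.004,0,0,-0.04,1],[0.167,0.044,0.004,0,0,-0.04,1],[0.16,0.065,0.004,0,0,-0.04,1],[0.15,0.084,0.004,0,0,-0.04,1]]])

```text
t: 33.38
eef_pos: [513.3, 99.0, 216.5]
tcp_rot: [-3.139, -0.001, 2.073]
ft_force: [1.2, -0.4, 0.1]
opening: 0.962
grip_force: 0.0
```

Call:
drive_tool(rows=[[[0.139,0.102,0.004,0,0,-0.04,1],[0.104,0.117,0.03,0,0,-0.05,1],[0.083,0.132,0.03,0,0,-0.05,1],[0.061,0.144,0.03,0,0,-0.05,1],[0.037,0.152,0.03,0,0,-0.05,1]]])

```text
t: 34.0
eef_pos: [554.7, 293.7, 184.8]
tcp_rot: [-3.14, -0.002, 2.828]
ft_force: [0.1, 0.0, 0.8]
opening: 0.999
grip_force: 0.0
```

Call:
drive_tool(rows=[[[0.012,0.156,0,0,0,-0.05,1],[0,0,0,0,0,0,1],[0,0,0,0,0,0,1]]])

```text
t: 34.38
eef_pos: [563.8, 329.9, 185.7]
tcp_rot: [-3.14, -0.002, 2.978]
ft_force: [0.2, -0.0, -0.6]
opening: 1.002
grip_force: 0.0
```

Run:
```python
from h import *
p=env.read_camera("wrist"); h=cv2.cvtColor(p["color"],cv2.COLOR_BGR2HSV)
u,v=proj(p,np.array([561,331.5,68])).astype(int); print(u,v)
m=np.zeros(h.shape[:2],np.uint8); s=np.s_[max(v-45,0):v+45,u-50:u+50]; m[s]=cv2.inRange(h,(0,0,110),(179,75,255))[s]
k,l,st,c=cv2.connectedComponentsWithStats(m); i=1+st[1:,4].argmax(); print("cap",st[i],c[i],ray(p,*c[i],68).round(1))
for r in env.place_of("wax_jar",p): print(round(r["score"],2),w(p,r["at"]).round(1))
plan([(561,331.5,110,3.011,3),(561,331.5,40,3.011,4)],1)
```

```text
320 199
cap [ 296  175   51   49 1893] [320.67511886 199.03433703] [560.6 331.4  68. ]
0.78 [563.1 333.2   0.7]
at [564.2 329.5 186.6] yaw 2.978 rpy [-3.141e+00 -1.000e-03  2.978e+00] t 34.48 open 0.999 F [-0.1  0.1 -0.2]
[[[0.005,0.002,0.102,0.0,0.0,-0.0035,1.0],[0.005,0.002,0.102,0.0,0.0,-0.0035,1.0],[0.005,0.002,0.102,0.0,0.0,-0.0035,1.0],[0.0,0.0,0.07,0.0,0.0,0.0,1.0],[0.0,0.0,0.07,0.0,0.0,0.0,1.0]]]
[[[0.0,0.0,0.07,0.0,0.0,0.0,1.0],[0.0,0.0,0.07,0.0,0.0,0.0,1.0]]]
```

Call:
drive_tool(rows=[[[0.005,0.002,0.102,0,0,-0.0035,1],[0.005,0.002,0.102,0,0,-0.0035,1],[0.003,0.002,0.102,0,0,-0.0035,1],[0,0,0.07,0,0,0,1],[0,0,0.07,0,0,0,1]]])

```text
t: 35.1
eef_pos: [561.7, 332.1, 75.2]
tcp_rot: [3.141, 0.0, 3.012]
ft_force: [1.0, 0.1, -0.3]
opening: 0.997
grip_force: 0.0
```

Call:
drive_tool(rows=[[[0,0,0.07,0,0,0,1],[0,0,0.055,0,0,0,1],[0,0,0,0,0,0,1],[0,0,0,0,0,0,1]]])

```text
t: 35.6
eef_pos: [561.7, 332.7, 44.8]
tcp_rot: [3.141, 0.001, 3.013]
ft_force: [0.8, -0.6, 0.4]
opening: 1.002
grip_force: 0.0
```

Call:
drive_tool(rows=[[[0,0,0,0,0,0,0],[0,0,0,0,0,0,0],[0,0,0,0,0,0,0],[0,0,0,0,0,0,0],[0,0,0,0,0,0,0]]])

```text
t: 36.22
eef_pos: [561.4, 332.5, 44.4]
tcp_rot: [-3.142, -0.0, 3.013]
ft_force: [-0.5, 0.4, 0.4]
opening: 0.545
grip_force: 30.0
```

Call:
drive_tool(rows=[[[0,0,0,0,0,0,0],[0,0,-0.06,0,0,0,0],[0,0,-0.2,0,0,0,0],[0,0,-0.2,0,0,0,0],[0,0,-0.06,0,0,0,0]]])

```text
t: 36.85
eef_pos: [562.2, 332.9, 178.4]
tcp_rot: [3.139, 0.004, 3.013]
ft_force: [-0.2, 0.0, -2.1]
opening: 0.541
grip_force: 30.0
```

Run:
```python
from h import *
x,y=B(88,-130); print(x,y)
plan([(x,y,175,3.011,9)],0)
p=env.read_camera("wrist"); h=cv2.cvtColor(p["color"],cv2.COLOR_BGR2HSV); s=env.state()["eef_pos"]
print(proj(p,s+[0,0,25]), [proj(p,s+[k,0,25]) for k in (-24.5,24.5)])
cv2.imwrite("pics/wrist12.png",p["color"][150:350,220:420])
```

```text
571.405008106341 -126.6108507334556
at [562.2 332.9 178.4] yaw 3.013 rpy [3.139 0.004 3.013] t 36.85 open 0.541 F [-0.2  0.  -2.1]
[[[-0.03,-0.202,0.002,0.0,0.0,0.0001,0.0],[-0.03,-0.202,0.002,0.0,0.0,0.0001,0.0],[-0.03,-0.202,0.002,0.0,0.0,0.0001,0.0],[-0.03,-0.202,0.002,0.0,0.0,0.0001,0.0],[-0.03,-0.202,0.002,0.0,0.0,0.0001,0.0]]]
[[[-0.03,-0.202,0.002,0.0,0.0,0.0001,0.0],[-0.031,-0.202,0.002,0.0,0.0,0.0001,0.0],[-0.031,-0.202,0.002,0.0,0.0,0.0001,0.0],[-0.031,-0.202,0.002,0.0,0.0,0.0001,0.0]]]
[319.11876979 279.90236659] [array([312.43602701, 234.28322838]), array([325.21261063, 321.50141913])]
```

View pics/wrist12.png

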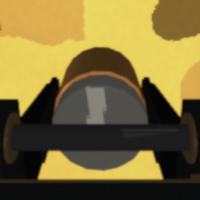

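The jar hangs upright between the pads, cap centred at about column 319. Carry it at height 175 over clear ground.

Call:
drive_tool(rows=[[[-0.03,-0.202,0,0,0,0,0],[-0.03,-0.202,0,0,0,0,0],[-0.03,-0.202,0,0,0,0,0],[-0.03,-0.202,0,0,0,0,0],[-0.03,-0.202,0,0,0,0,0]]])

```text
t: 37.52
eef_pos: [565.5, 75.7, 173.2]
tcp_rot: [-3.141, -0.002, 3.013]
ft_force: [0.9, 0.5, -1.3]
opening: 0.541
grip_force: 30.0
```

Call:
drive_tool(rows=[[[-0.03,-0.202,0,0,0,0,0],[-0.031,-0.202,0,0,0,0,0],[-0.031,-0.202,0,0,0,0,0],[-0.031,-0.202,0,0,0,0,0],[0,0,0,0,0,0,0]]])

```text
t: 38.15
eef_pos: [570.1, -129.9, 172.9]
tcp_rot: [3.141, -0.002, 3.009]
ft_force: [0.7, 0.1, -1.2]
opening: 0.544
grip_force: 30.0
```

Run:
```python
from h import *
x,y=B(88,-130)
plan([(x,y,54,3.011,4)],0)
```

```text
at [ 570.1 -129.9  172.9] yaw 3.009 rpy [ 3.141e+00 -2.000e-03  3.009e+00] t 38.15 open 0.544 F [ 0.7  0.1 -1.2]
[[[-0.001,0.003,0.119,0.0,0.0,-0.0002,0.0],[-0.001,0.003,0.119,0.0,0.0,-0.0002,0.0],[-0.001,0.003,0.119,0.0,0.0,-0.0002,0.0],[-0.001,0.003,0.119,0.0,0.0,-0.0002,0.0]]]
```

Call:
drive_tool(rows=[[[-0.001,0.003,0.119,0,0,0,0],[-0.001,0.003,0.119,0,0,0,0],[-0.001,0.003,0.119,0,0,0,0],[-0.001,0.003,0.1,0,0,0,0],[0,0,0,0,0,0,0]]])

```text
t: 38.78
eef_pos: [570.9, -122.9, 58.0]
tcp_rot: [3.14, -0.005, 3.014]
ft_force: [0.5, 0.6, -0.8]
opening: 0.544
grip_force: 30.0
```

Call:
drive_tool(rows=[[[0,0,0,0,0,0,0],[0,0,0,0,0,0,0]]])

```text
t: 39.02
eef_pos: [572.5, -124.1, 61.1]
tcp_rot: [-3.141, 0.001, 3.013]
ft_force: [0.7, -0.7, -1.6]
opening: 0.543
grip_force: 30.0
```

Run:
```python
from h import *
x,y=B(88,-130)
plan([(x,y,44.4,3.011,2)],0)
```

```text
at [ 572.5 -124.1   61.1] yaw 3.013 rpy [-3.141e+00  1.000e-03  3.013e+00] t 39.02 open 0.543 F [ 0.7 -0.7 -1.6]
[[[0.002,-0.005,0.033,0.0,0.0,0.0003,0.0],[0.002,-0.005,0.033,0.0,0.0,0.0003,0.0]]]
```

Call:
drive_tool(rows=[[[0.002,-0.005,0.033,0,0,0,0],[0.002,-0.005,0.027,0,0,0,0],[0,0,0,0,0,0,0],[0,0,0,0,0,0,0]]])

```text
t: 39.52
eef_pos: [570.8, -126.5, 45.0]
tcp_rot: [3.141, -0.0, 3.013]
ft_force: [0.5, 0.6, -2.4]
opening: 0.54
grip_force: 30.0
```

Call:
drive_tool(rows=[[[0,0,0.003,0,0,0,0],[0,0,0,0,0,0,0],[0,0,0,0,0,0,1],[0,0,0,0,0,0,1],[0,0,0,0,0,0,1]]])

```text
t: 40.15
eef_pos: [570.9, -126.5, 44.5]
tcp_rot: [3.142, 0.0, 3.013]
ft_force: [-0.1, 0.4, 0.0]
opening: 0.805
grip_force: 0.0
```

Call:
drive_tool(rows=[[[0,0,0,0,0,0,1],[0,0,0,0,0,0,1],[0,0,-0.1,0,0,0,1],[0,0,-0.2,0,0,0,1],[0,0,-0.2,0,0,0,1]]])

```text
t: 40.78
eef_pos: [570.6, -126.4, 170.6]
tcp_rot: [3.141, -0.001, 3.013]
ft_force: [1.4, -0.4, 0.2]
opening: 1.001
grip_force: 0.0
```

Call:
drive_tool(rows=[[[0,0,-0.2,0,0,0,1],[0.2,0,-0.2,0,0,0,1],[0.2,0,0,0,0,0,1],[0,0,0,0,0,0,1],[0,0,0,0,0,0,1]]])

```text
t: 41.4
eef_pos: [477.9, -114.6, 263.9]
tcp_rot: [-3.141, 0.001, 3.013]
ft_force: [-0.1, -0.5, -0.8]
opening: 0.999
grip_force: 0.0
```

Run:
```python
from h import *
plan([],0)
for cam in ("top","scene"):
    p=env.read_camera(cam)
    for n in ["sawn_block","rough_box","finished_box","lid","wax_jar","mallet","gouge"]:
        for r in env.place_of(n,p):
            if r["score"]>.3: print(cam,n,round(r["score"],2),w(p,r["at"]).round(1))
    if cam=="scene":
        im=cv2.resize(p["color"][130:280,130:460],None,fx=2.4,fy=2.4,interpolation=cv2.INTER_CUBIC); cv2.imwrite("pics/final.png",np.clip(im*1.4,0,255).astype(np.uint8))
print([np.round(B(*q),1) for q in ((0,130),(0,0),(0,-130),(88,-130))])
```

```text
at [ 477.9 -114.6  263.9] yaw 3.013 rpy [-3.141e+00  1.000e-03  3.013e+00] t 41.4 open 0.999 F [-0.1 -0.5 -0.8]
top sawn_block 0.96 [ 7.178e+02 -3.490e+02  4.000e-01]
top sawn_block 0.61 [515.4 145.5  13.1]
top rough_box 0.65 [495.3  14.8  14. ]
top lid 0.78 [4.503e+02 4.427e+02 2.000e-01]
top lid 0.53 [353.8 324.9   4.9]
top mallet 0.97 [ 580.9 -478.7   -0.7]
top gouge 0.61 [ 7.686e+02 -3.200e+00 -1.000e-01]
scene sawn_block 0.74 [ 718.3 -346.1   -1.3]
scene sawn_block 0.68 [521.5 144.7  14.3]
scene sawn_block 0.43 [498.8  14.2   9.6]
scene rough_box 0.94 [498.5  13.6  10.8]
scene rough_box 0.71 [ 570.4 -128.6    2.3]
scene finished_box 0.65 [ 484.  -120.    16.7]
scene lid 0.7 [517.8 142.6  11.3]
scene lid 0.68 [458.  443.5  -2.7]
scene lid 0.53 [ 486.3 -120.1   68. ]
scene lid 0.47 [351.  325.9  -0.4]
scene lid 0.31 [522.5 142.8  13.7]
scene wax_jar 0.65 [ 5.695e+02 -1.255e+02  1.000e-01]
scene mallet 0.77 [ 578.3 -479.1   -5.1]
scene mallet 0.45 [501.3  14.4   8.6]
scene gouge 0.69 [766.2  -3.   -3.5]
[array([517.9, 142.6]), array([501. ,  13.7]), array([ 484.1, -115.2]), array([ 571.4, -126.6])]
```

View pics/final.png

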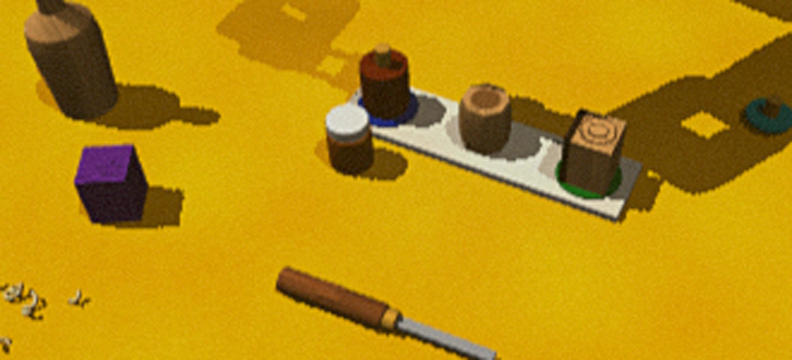

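The final view shows the lidded box at (385,85), the rough box at (485,118) and the sawn block at (595,150), each standing on its spot. The jar stands at (349,140) behind the blue pad, and the mallet and gouge have not moved.

```bash
python3 -c "
from cell import env
print(env.job_done())"
```

```text
the job is handed in; nothing more can be done
None
```

The display is set out as asked and handed in at about 41.5 s: block, finished box and rough box placed, lid seated, jar behind the blue pad about 17 mm from the edge, gripper clear, and mallet and gouge not moved; the judge's result was not shown.

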